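# Lock the bowl carrier on the lacquer turner with its linchpin

### The arm

A 6-joint arm with a two-finger parallel gripper is mounted at the origin on the work surface. World frame = base frame: x ahead of the robot, y to its left, z up, the work surface at z = 0. Lengths are in m, angles in rad, forces in N, time in s.
With the tool pointing down it reaches from about 0.3 to 0.775 m from the base axis. Payload 14.6 kg.
Tool frame: the origin (TCP) lies at the very end of the fingers, on their centre line; the grasp point (between the pads) lies 19 mm behind it; z points along the fingers, y is the direction in which the jaws open and shut (so a half turn about z gives the same grasp; the last joint's range is limited). The gripper opens to 85 mm and grips with 20 to 120 N. Pads are 22 mm wide; open, the fingers measure 114 mm over their backs; the gripper's body (76 mm by 85 mm) begins 54 mm behind the grasp point. The pads swing forward as they close: fully open they stand 13 mm farther back than shut.
Start: joints at [-1.265, 0.3, 1.521, -0, 1.321, -0.067], TCP at [0.2, -0.512, 0.231] pointing down, gripper open.
Joint ranges: [-3.03, 3.03], [-0.79, 2.21], [0.23, 2.52], [-1.04, 4.18], [0, 3.07], [-2.55, 2.55]. Speed limits (rad/s): [2.22, 2.22, 2.57, 3.14, 3.14, 3.14].

### API

Orientations are given as a unit quaternion [x, y, z, w].
In Python, from rig import sensors, viewer, bot, models gives the robot as it stands.
- The arm moves only by the tool step_arm, never from a script. Its arguments are lists of equal length, an entry for each row: "offset": the shift along the tool's x, y, z in m, a list of three; "turn": the turn, a rotation vector about the tool's x, y, z in degrees, a list of three; "hand": the finger opening in m, from 0 to 0.0854. A call has 1 to 10 rows; each row shifts and turns the commanded pose from where the row before left it, along the tool's axes as they then stand; what a row does not reach is not made up. A row lasts 1/12 s, in which the tool goes at most 41.7 mm and 7.16 degrees, less where a joint would pass 70% of its speed; a pose out of reach is approached as far as the arm can. A call is refused whole if a number of a shift passes 0.0417 or a number of a turn 7.16, either way. A call with a gripper value outside its range is refused whole. The fingers move at their own pace and stop on an object; "force" is the grip in N (left out, the last holds). Time passes only in rows, so rows that do not move let the fingers close. It gives the time, the measured TCP pose, the force and the opening at its end, in the units of the state.
- sensors.state(): the state, without advancing time (a new reading comes with each control period).
- viewer.get_image(name): name is "scene" or "top"; returns the picture (420x560x3 uint8, blue, green, red); there is no depth.
- viewer.get_calibration(name): a dict with "vertical_fov" (degrees; the focal length in pixels is half the picture's height over the tangent of half this angle, whatever the lens; pixels are square), "cx", "cy" (the principal point, pixels), "R" (3x3) and "t" (3): a world point X has camera coordinates R X + t. Camera axes: x right, y down, z forward; pixel columns grow to the right and rows downward; lengths in m; the calibration is good to about 2 mm. A picture is of the moment at which its call begins. get_calibration takes no time and is no camera call.
- bot.hand_in(): hands the job in, once; it reports no verdict.
Trained networks look in the newest picture that a camera, given by its name, has taken for a name from the list of things; names that differ only in an ending like _2 or _b are one class to them, and where a whole thing is asked for, a point or a joint stands for the part that bears it (a point fixed in the world has none). Each returns a list of dicts, best first, with "p" (0 to 1); they miss things now and then, are a little off and sometimes report something else, mostly with a low value. They report only what shows in the picture. A call takes as long as a camera call.
- models.spot_in(camera, target): "uv" ([column, row] in pixels, amid what is visible of it).
- models.cut_out(camera, target): "pixels" (420x560 bool, what is visible of it) and "uv" ([column, row] in pixels, amid what is visible of it).
- models.spot_point(camera, target): "uv" ([column, row] in pixels: a listed point, or the origin of a listed thing).
The state is a dict: "clock": time; "joint_positions": joint angles; "qd": joint speeds; "joint_efforts": joint torques, N m; "tcp_pos": TCP position; "eef_rot": TCP orientation; "ft_force": force on the tool from outside, world axes, zero at the start; "moment": the same for the moment, N m; "opening": finger opening in m.
Only numpy, scipy, OpenCV 4.12 (cv2) and the standard library are available. Lean on these libraries where they do the work, as an engineer would, in place of code of your own. Each camera call takes 0.05 s, during which the arm holds its last target.

### The job

Put the linchpin (the one with the wire ring) from the wooden pin rest through the cross hole in the end of the turner's axle, fully home with its ring open toward the axle's free end, then swing the sprung ring over the axle end and past the tip of the pin until it snaps shut, and let go. Do not touch the wet lacquered bowls, and leave the other things on the bench where they are.

Things in the scene. Friction and masses are not known exactly. Their poses are not given: they have to be found in the camera images.
- pin_grip (a point): Bare steel linchpin, 92 mm long, 0.25 kg, standing head up in one hole of the pin rest. Head 20 (x) by 22 (y) by 44 mm tall. This point: on its axis, 30 mm above the head's underside; grip the y faces here, above the ring's hinge, which is on those faces 5 mm above the underside. Axes: z along the pin to the head, x the side where the open ring stands out, y the ring's hinge line
- pin_seat (a point): Point on the linchpin's axis at the underside of its head, 30 mm below pin_grip, same axes. Below it the round shank: 12 mm in diameter, 48 mm long, ending in a round nose
- ring (a joint): Swing of the linchpin's ring, rad: 0 straight out to the pin's x (open), 1.57 shut. A loop of 5 mm steel wire 62 mm across, its far side 58 mm from the hinge line (5 mm above pin_seat), widest 27 mm from it. It stays where it is left up to about 0.6; then its spring resists (up to 1.5 N at the far side) until about 1.15, beyond which it snaps shut by itself and stays, looped past the pin's nose
- bore (a point): Centre of the upper mouth of the cross hole in the turner's square 30 mm steel axle, about 240 mm above the table. Axes: z along the hole, out of the mouth, leaning 20 to 40 degrees from vertical toward the robot; x along the axle to its free end. Round hole, 13 mm, straight through (30 mm). The axle stays at the angle where it stopped: its worm drive does not turn back
- axle_end (a point): Centre of the end face of the axle, 16 mm beyond the hole's centre line; axes as bore. On the other side of the hole, 11 mm from its centre, is the face of a washer of 25 mm radius (the pin's head just clears it and cannot turn much there) with a sleeve of 23 mm radius behind it; the wooden carrier's end board, 124 mm square, stands 67 mm from the hole
- bowls: The four wet, dark red lacquered bowls (112 mm across) on the carrier, pointing away from the axle along +z, -z, +y and -y of bore. Origin on the axle's centre line at the hole, axes as bore. The bowls lie 98 to 210 mm behind the hole (its -x) and reach 152 mm from the centre line. Must not be touched
- pin_rest: Fixed drilled hardwood block 200 x 60 x 62 mm, origin under its centre, x along its length; two holes 14 mm wide at 55 mm either side of the centre on its top, one holding the linchpin, the other a plain pin
- drop_pin: Plain round-headed steel pin without a ring, 28 mm head, standing in the other hole of the pin rest; stays there. Origin at the underside of its head
- spare_bowl: Bare turned wooden bowl, 112 mm across, 60 mm high, loose on the bench; stays. Origin under its centre
- spatula: Wooden spatula 190 x 30 x 8 mm lying on the bench; stays. Origin under its centre
- brush: Flat wooden brush 150 x 44 x 11 mm lying on the bench; stays. Origin at its underside
- jar: Amber jar with black cap, 64 mm across, 85 mm high; stays. Origin under its centre
- tin: Plain metal tin 76 mm across, 50 mm high; stays. Origin under its centre
- whetstone: Grey stone 150 x 50 x 28 mm lying on the bench; stays. Origin under its centre

How it is judged:
On the way, in this order (a step that is already met when the one before it is completed fails the run):
1. the linchpin is fully home in the axle's cross hole, its ring still open (distance between pin_seat and bore below 0.004 m and angle between the z axis of pin_seat and the z axis of bore, either way round below 0.1 rad and value of joint ring below 0.6 rad), for 0.2 s.
2. the ring is swung over the axle end and snapped shut past the pin's tip (distance between pin_seat and bore below 0.006 m and value of joint ring above 1.45 rad), for 0.2 s.
At the end, for the whole second after the job is handed in: The linchpin stands in the axle's cross hole with the underside of its head within 4 mm of the mouth and its axis within 0.1 rad of the hole's, at rest, and its ring is shut past the nose (joint over 1.45 rad) (distance between pin_seat and bore below 0.004 m and angle between the z axis of pin_seat and the z axis of bore, either way round below 0.1 rad and value of joint ring above 1.45 rad and linear speed of pin below 0.02 m/s); the robot touches nothing.
It fails at once if the robot or its fingers touched a wet bowl (over 0.5 N) (contact force between any of the fingers, the arm and bowls above 0.5 N).
It fails at once if another thing on the bench was moved more than 30 mm (distance of any of drop_pin, spare_bowl, spatula, brush, jar, tin, whetstone from where it was at the start of the episode above 0.03 m).
It also fails if it takes over 61 s, if anything falls off the work surface, if the arm or the gripper's body presses on something with over 40 N, if the wrist force passes 120 N, or if a joint passes its speed limit or range.

## Working session

There is one attempt and no reset: what is moved stays moved. The work goes in short steps, Python scripts to look and compute and a tool call to move; the robot and the scene stay as the last step left them, time stands still between calls to the robot, and variables do not carry over. Pictures are saved under pics/ and viewed, and the job is handed in when it is done.

Besides the shell and the picture viewer there is one more tool, called after "Request:" by a JSON object that holds its "op" and its "data", one argument or row to a line. step_arm: Moves the arm, as the interface text tells. Its arguments: {"type":"object","properties":{"offset":{"type":"array","items":{"type":"array","items":{"type":"number"}}},"turn":{"type":"array","items":{"type":"array","items":{"type":"number"}}},"hand":{"type":"array","items":{"type":"number"}},"force":{"type":"number"}},"required":["offset","turn","hand"]}

```bash
ls; mkdir -p pics; python3 - <<'E'
from rig import sensors, viewer, bot, models
import cv2
print(sensors.state())
for n in ("scene","top"):
    im=viewer.get_image(n); cv2.imwrite(f"pics/{n}0.png",im); print(n,viewer.get_calibration(n))
    for t in ["pin_grip","pin_seat","bore","axle_end","pin_rest","drop_pin","bowls"]:
        print(t,[(round(d['p'],2),[round(float(x),1) for x in d['uv']]) for d in models.spot_point(n,t)][:3])
E
```

```text
pics
{'clock': 0.0, 'joint_positions': array([-1.26461353e+00,  3.00485501e-01,  1.52159569e+00,  2.59810853e-05,
        1.32073081e+00, -6.66047980e-02]), 'qd': array([-0.00067829, -0.00014147,  0.00113182,  0.00029753, -0.0006992 ,
       -0.00048969]), 'joint_efforts': array([-5.95555655e-03, -5.43513072e+01, -3.61786795e+01, -4.09104105e-04,
        4.08964930e-03, -6.07494871e-05]), 'tcp_pos': array([ 0.20024337, -0.5119883 ,  0.23070724]), 'eef_rot': array([ 9.82679326e-01,  1.85313167e-01, -6.03636018e-05, -6.06810898e-04]), 'ft_force': array([ 0.54744291, -0.01678528, -0.60204202]), 'moment': array([ 0.01705988, -0.04180218, -0.0456554 ]), 'opening': 0.08530072715817787}
scene {'vertical_fov': 46.02550888098145, 'cx': 282.8219012110508, 'cy': 210.71503794923842, 'R': array([[ 0.04992312,  0.99858514,  0.01831409],
       [ 0.68152095, -0.02065599, -0.73150702],
       [-0.73009375,  0.04900055, -0.6815879 ]]), 't': array([ 0.17407928, -0.28276994,  1.45902966])}
pin_grip [(0.8, [265.9, 237.2])]
pin_seat [(0.82, [267.2, 249.2]), (0.73, [266.1, 238.6])]
bore [(0.8, [414.3, 182.8]), (0.7, [302.3, 338.1])]
axle_end [(0.93, [408.6, 188.5])]
pin_rest [(0.79, [268.6, 251.0])]
drop_pin [(0.62, [267.1, 211.5])]
bowls []
top {'vertical_fov': 42.28033874261163, 'cx': 282.80322745360303, 'cy': 200.62482795583358, 'R': array([[ 0.00344948, -0.99998181,  0.00494842],
       [-0.99653479, -0.00384875, -0.08308785],
       [ 0.08310538, -0.00464467, -0.99652994]]), 't': array([-0.19374917,  0.55735359,  1.19003193])}
pin_grip [(0.58, [303.5, 187.7])]
pin_seat [(0.54, [307.5, 186.8])]
bore [(0.78, [163.7, 176.9]), (0.46, [244.7, 189.9])]
axle_end [(0.64, [173.2, 171.0]), (0.22, [324.1, 135.9])]
pin_rest [(0.58, [298.4, 215.7])]
drop_pin [(0.68, [301.2, 237.2])]
bowls []
```

View pics/scene0.png

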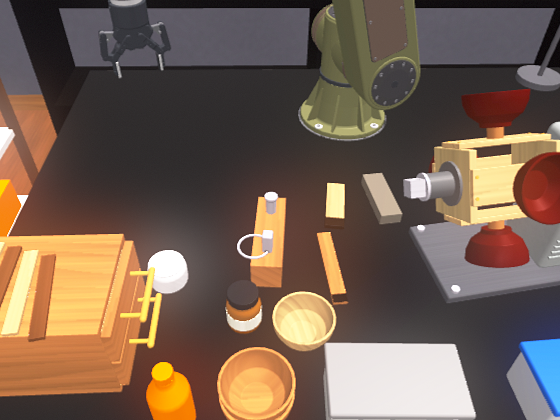

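View pics/top0.png

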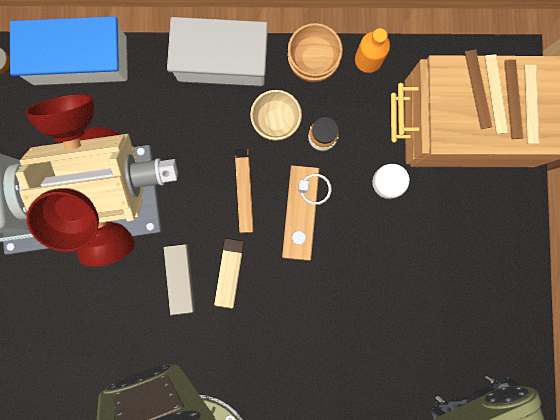

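```bash
cat > h.py <<'E'
import numpy as np, cv2
from rig import sensors, viewer, bot, models
from scipy.optimize import least_squares
from scipy.spatial.transform import Rotation as Ro
C={n:viewer.get_calibration(n) for n in("scene","top")}
def proj(n,X):
    c=C[n]; f=210/np.tan(np.radians(c['vertical_fov'])/2)
    p=np.atleast_2d(X)@c['R'].T+c['t']; return np.c_[c['cx']+f*p[:,0]/p[:,2],c['cy']+f*p[:,1]/p[:,2]]
def tri(a,b):
    r=least_squares(lambda X:np.r_[proj("scene",X)[0]-a,proj("top",X)[0]-b],[.5,0,.1]); return r.x,r.fun
def onz(n,uv,z):
    r=least_squares(lambda X:proj(n,[X[0],X[1],z])[0]-uv,[.5,0]); return r.x
def zoom(n,u0,v0,w,h,out,s=None):
    im=viewer.get_image(n); s=s or min(800/w,600/h)
    cv2.imwrite(out,cv2.resize(im[v0:v0+h,u0:u0+w],None,fx=s,fy=s,interpolation=cv2.INTER_CUBIC)); return im
E
python3 - <<'E'
from h import *
np.set_printoptions(precision=4,suppress=True)
print("grip",tri([265.9,237.2],[303.5,187.7]))
print("seat",tri([267.2,249.2],[307.5,186.8]))
print("bore",tri([414.3,182.8],[163.7,176.9]))
print("end",tri([408.6,188.5],[173.2,171.0]))
print("rest",tri([268.6,251.0],[298.4,215.7]))
print("drop",tri([267.1,211.5],[301.2,237.2]))
for n in C:print(-C[n]['R'].T@C[n]['t'])
zoom("scene",220,160,120,90,"pics/s1.png");zoom("scene",360,130,120,90,"pics/s2.png")
zoom("top",240,150,120,90,"pics/t1.png");zoom("top",100,130,120,90,"pics/t2.png")
E
```

```text
grip (array([ 0.5801, -0.2367,  0.09  ]), array([0.6702, 0.0324, 0.728 , 0.0446]))
seat (array([ 0.5855, -0.2399,  0.0619]), array([-2.1425, -0.1048, -2.3483, -0.1414]))
bore (array([0.5842, 0.0292, 0.2251]), array([ 1.3411, -0.0634,  1.3842,  0.3355]))
end (array([0.5963, 0.0145, 0.2223]), array([ 0.1905, -0.0081,  0.1993,  0.0465]))
rest (array([ 0.5262, -0.2296, -0.0091]), array([0.7789, 0.036 , 0.8234, 0.0538]))
drop (array([ 0.476 , -0.2322,  0.0611]), array([0.3517, 0.0171, 0.3536, 0.0215]))
[ 1.2493 -0.2512  0.7844]
[ 0.4572 -0.1861  1.2332]
```

View zooms.

View pics/s1.png

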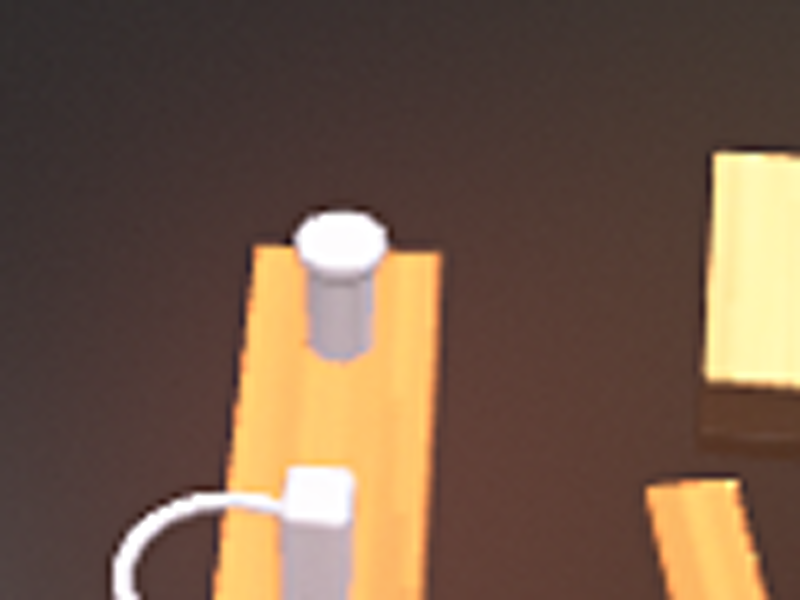

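View pics/s2.png

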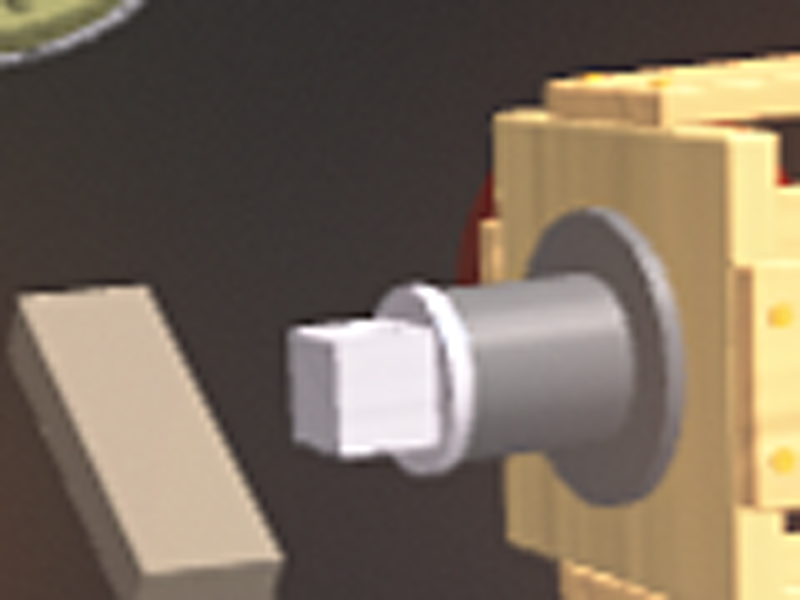

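View pics/t1.png

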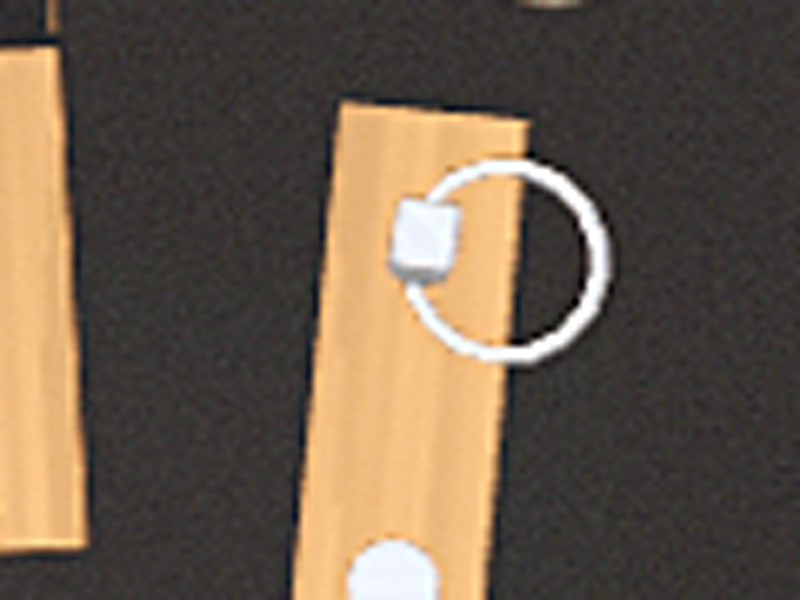

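View pics/t2.png

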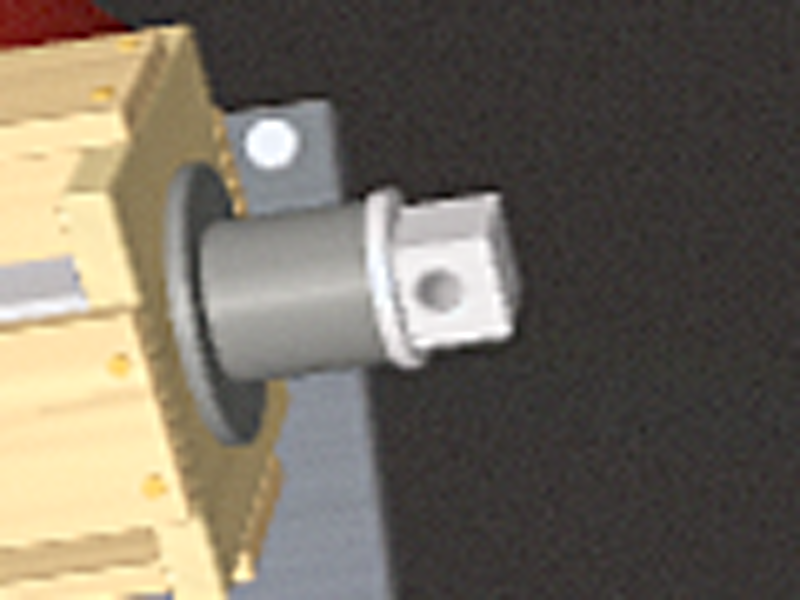

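```bash
python3 - <<'E'
from h import *
zoom("scene",396,168,40,30,"pics/s3.png");zoom("top",150,155,32,24+6,"pics/t3.png")
zoom("scene",235,220,48,36,"pics/s4.png");zoom("top",292,165,48,36,"pics/t4.png")
E
```

```text
(no output)
```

View pics/s3.png

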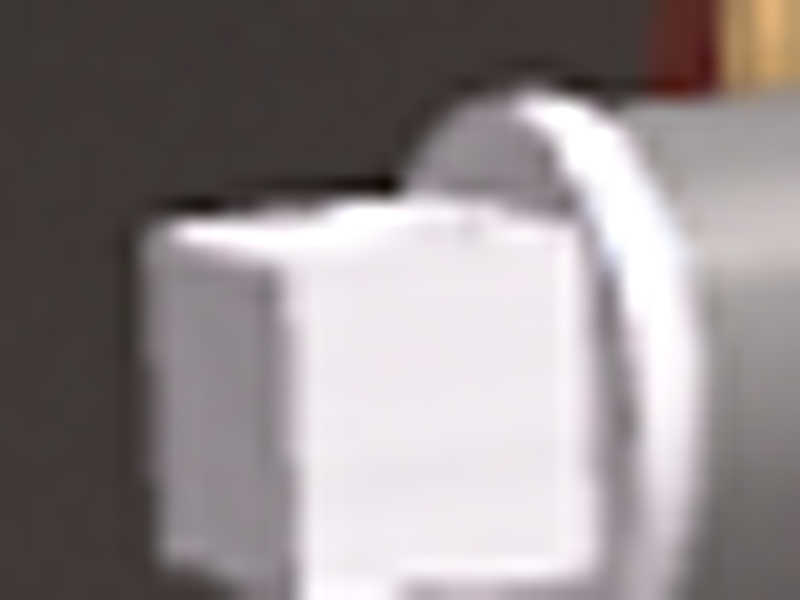

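View pics/t3.png

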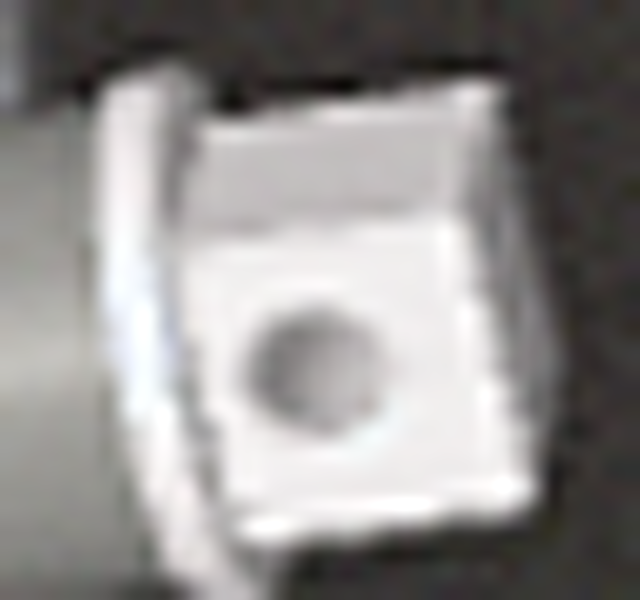

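View pics/s4.png

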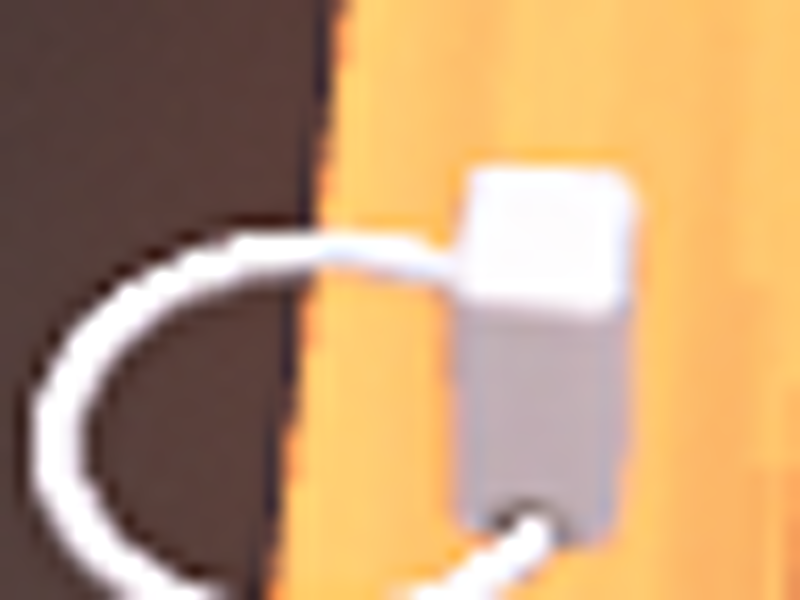

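View pics/t4.png

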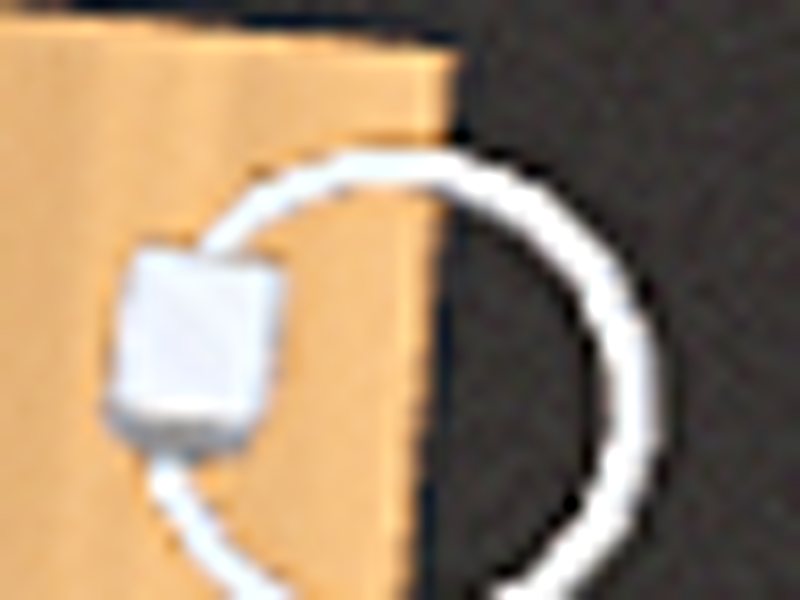

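```bash
cat > fit.py <<'E'
from h import *
np.set_printoptions(precision=4,suppress=True)
def cv(p,o,s): return [(o[0]+(p[0]+.5)/s-.5),(o[1]+(p[1]+.5)/s-.5)]
def frame(yaw,tilt,pitch=0):
    # x to free end ; yaw=angle of x in world; z leaning toward -x
    x=np.array([np.cos(yaw)*np.cos(pitch),np.sin(yaw)*np.cos(pitch),np.sin(pitch)])
    z0=np.array([0,0,1.]); z0-=x*(x@z0); z0/=np.linalg.norm(z0); y0=np.cross(z0,x)
    z=np.cos(tilt)*z0-np.sin(tilt)*y0; y=np.cross(z,x)
    return np.c_[x,y,z]
s3=lambda a,b:cv((a,b),(396,168),20); t3=lambda a,b:cv((a,b),(150,155),20)
m=.001
obs=[("scene",(16,15,0),s3(290,265)),("scene",(16,-15,0),s3(152,222)),("scene",(16,-15,-30),s3(162,565)),("scene",(16,15,-30),cv((342,455),(360,130),20/3)),
("scene",(-11,15,0),s3(580,215)),("scene",(-11,15,-30),s3(605,578)),
("top",(16,15,0),t3(460,220)),("top",(16,-15,0),t3(535,500)),("top",(16,15,-30),t3(495,85)),("top",(16,-15,-30),t3(558,360)),
("top",(-11,15,0),t3(185,240)),("top",(-11,-15,0),t3(238,538)),("top",(-11,15,-30),t3(192,125)),("top",(0,0,0),t3(318,370))]
def res(q,obs,fr):
    return np.concatenate([proj(n,q[:3]+fr(q)@(np.array(p)*m))[0]-uv for n,p,uv in obs])
if __name__=="__main__":
    f=lambda q:frame(q[3],q[4],0)
    r=least_squares(res,[.585,.03,.235,-1.4,.5],args=(obs,f),loss='soft_l1')
    print("bore",r.x,"tiltdeg",np.degrees(r.x[4]));print(r.fun.reshape(-1,2));F=f(r.x);print(F)
    f=lambda q:frame(q[3],q[4],q[5])
    r=least_squares(res,[.585,.03,.235,-1.4,.5,0],args=(obs,f),loss='soft_l1');print("bore free pitch",r.x)
    s4=lambda a,b:cv((a,b),(235,220),50/3); t4=lambda a,b:cv((a,b),(292,165),50/3)
    po=[("scene",(10,-11,44),s4(470,165)),("scene",(-10,-11,44),s4(634,172)),("scene",(-10,11,44),s4(622,312)),("scene",(10,11,44),s4(458,303)),
    ("scene",(10,11,0),s4(458,527)),("scene",(-10,11,0),s4(612,547)),
    ("top",(-10,11,44),t4(130,245)),("top",(10,11,44),t4(285,262)),("top",(10,-11,44),t4(268,425)),("top",(-10,-11,44),t4(112,412))]
    f=lambda q:frame(q[3],0,0)
    r=least_squares(res,[.585,-.24,.062,-1.5],args=(po,f),loss='soft_l1');print("pin",r.x);print(r.fun.reshape(-1,2))
    f=lambda q:frame(q[3],q[4],q[5])
    r=least_squares(res,[.585,-.24,.062,-1.5,0,0],args=(po,f),loss='soft_l1');print("pin free",r.x)
E
python3 fit.py
```

```text
bore [ 0.5894  0.0249  0.2385 -1.4326  0.5787] tiltdeg 33.15720496932168
[[ 0.3994 -0.1781]
 [ 0.2578  0.2284]
 [ 0.4846 -0.3027]
 [ 0.2569 -0.0535]
 [ 0.6428  0.6771]
 [ 0.005  -0.3685]
 [ 0.3895 -0.4512]
 [-0.0293  0.1416]
 [ 0.2391 -0.2942]
 [ 0.3134  0.268 ]
 [-0.5277  0.5028]
 [ 0.363   0.1742]
 [ 1.1016 -0.3935]
 [ 0.5394  0.5486]]
[[ 0.1378  0.8292 -0.5417]
 [-0.9905  0.1153 -0.0754]
 [ 0.      0.5469  0.8372]]
bore free pitch [ 0.5894  0.0247  0.2387 -1.4339  0.575  -0.0182]
pin [ 0.5847 -0.235   0.0613 -1.6817]
[[ 0.0378 -0.3783]
 [ 0.5011 -0.2182]
 [ 0.3495 -0.4342]
 [-0.2893 -0.4899]
 [-0.0479  1.6391]
 [ 0.8672  1.0266]
 [ 0.283  -0.2268]
 [ 0.4865 -0.1567]
 [ 0.3461  0.4629]
 [ 0.1874  0.1502]]
pin free [ 0.58   -0.2359  0.0609 -1.6703 -0.107   0.0331]
```

```bash
cat > plan.py <<'E'
from h import *
from fit import frame
np.set_printoptions(precision=4,suppress=True)
def cur():
    s=sensors.state(); return np.array(s['tcp_pos']),Ro.from_quat(s['eef_rot']).as_matrix()
def plan(p1,R1,p0=None,R0=None,n=None):
    if p0 is None:p0,R0=cur()
    w=Ro.from_matrix(R0.T@R1).as_rotvec(degrees=True); L=np.linalg.norm(p1-p0)
    n=n or int(max(1,np.ceil(np.abs(w).max()/6.8),np.ceil(np.linalg.norm(w)/7.1),np.ceil(L/.038)))
    A=np.zeros((3,3));R=R0.copy();S=Ro.from_rotvec(w/n,degrees=True).as_matrix()
    for i in range(n): A+=R;R=R@S
    d=np.linalg.solve(A,p1-p0); print("n",n,"d",d,"w",w/n,"dist",L); return n,d,w/n
def simrows(p,R,rows):
    p=p.copy()
    for o,t in rows: p=p+R@np.array(o);R=R@Ro.from_rotvec(t,degrees=True).as_matrix()
    return p,R
def toolR(F): # tool x=-Fx, y=Fy, z=-Fz
    return np.c_[-F[:,0],F[:,1],-F[:,2]]
E
python3 - <<'E'
from plan import *
a=[243,296];b=[323,127]
print("jar",onz("scene",[243,294],.085),onz("top",[323,128],.085))
F=frame(-1.6817,0); P=np.array([.5847,-.235,.0620])
plan(P+[0,0,.011+.09],toolR(F))
plan(P+[0,0,.011+.09],toolR(F),n=14)
E
```

```text
jar [ 0.712  -0.2814] [ 0.7097 -0.2772]
n 13 d [0.0371 0.0095 0.0053] w [ 0.      0.0001 -4.791 ] dist 0.4788084128965572
n 14 d [0.0344 0.0089 0.0049] w [ 0.      0.0001 -4.4488] dist 0.4788084128965572
```

Request:
{"op": "step_arm", "data": {
  "offset": [
    [0.0344, 0.0089, 0.0049],
    [0.0344, 0.0089, 0.0049],
    [0.0344, 0.0089, 0.0049],
    [0.0344, 0.0089, 0.0049],
    [0.0344, 0.0089, 0.0049],
    [0.0344, 0.0089, 0.0049],
    [0.0344, 0.0089, 0.0049],
    [0.0344, 0.0089, 0.0049],
    [0.0344, 0.0089, 0.0049],
    [0.0344, 0.0089, 0.0049]
  ],
  "turn": [
    [0, 0, -4.449],
    [0, 0, -4.449],
    [0, 0, -4.449],
    [0, 0, -4.449],
    [0, 0, -4.449],
    [0, 0, -4.449],
    [0, 0, -4.449],
    [0, 0, -4.449],
    [0, 0, -4.449],
    [0, 0, -4.449]
  ],
  "hand": [0.045, 0.045, 0.045, 0.045, 0.045, 0.045, 0.045, 0.045, 0.045, 0.045],
  "force": 60
}}

```text
clock: 2.03
tcp_pos: [0.5108, -0.3544, 0.1819]
eef_rot: [0.838, 0.545, 0.0, -0.0]
ft_force: [0.2, 0.2, -0.5]
opening: 0.0449
```

Request:
{"op": "step_arm", "data": {
  "offset": [
    [0.0344, 0.0089, 0.0049],
    [0.0344, 0.0089, 0.0049],
    [0.0344, 0.0089, 0.0049],
    [0.0344, 0.0089, 0.0049],
    [0, 0, 0],
    [0, 0, 0]
  ],
  "turn": [
    [0, 0, -4.449],
    [0, 0, -4.449],
    [0, 0, -4.449],
    [0, 0, -4.449],
    [0, 0, 0],
    [0, 0, 0]
  ],
  "hand": [0.045, 0.045, 0.045, 0.045, 0.045, 0.045]
}}

```text
clock: 2.53
tcp_pos: [0.585, -0.2338, 0.1623]
eef_rot: [0.744, 0.668, -0.0, -0.0]
ft_force: [-0.9, -0.4, -0.8]
opening: 0.0452
```

```bash
python3 - <<'E'
from plan import *
s=sensors.state();print(s)
F=frame(-1.6817,0); P=np.array([.5847,-.235,.0620])
plan(P+[0,0,.011],toolR(F))
zoom("scene",200,130,160,120,"pics/s5.png");zoom("top",240,130,120,90,"pics/t5.png")
for n in C: print(proj(n,[s['tcp_pos'],P+[0,0,.044]]))
E
```

```text
{'clock': 2.5333, 'joint_positions': array([-0.4384,  0.5364,  1.3522, -0.    ,  1.2536, -0.3302]), 'qd': array([-0.0534, -0.0089, -0.0072, -0.0056,  0.0025,  0.0058]), 'joint_efforts': array([  3.3856, -66.0059, -34.847 ,   0.1945,  -0.0354,  -0.1293]), 'tcp_pos': array([ 0.585 , -0.2338,  0.1623]), 'eef_rot': array([ 0.7443,  0.6678, -0.0001, -0.0003]), 'ft_force': array([-0.9306, -0.3833, -0.7721]), 'moment': array([-0.0088,  0.0128, -0.0025]), 'opening': 0.04521017338538325}
n 3 d [-0.0004 -0.      0.0298] w [-0.0125 -0.0039  0.0508] dist 0.08929722294717514
[[268.0087 211.8152]
 [267.465  233.1479]]
[[304.4232 181.3854]
 [303.7726 184.7148]]
```

View pics/s5.png

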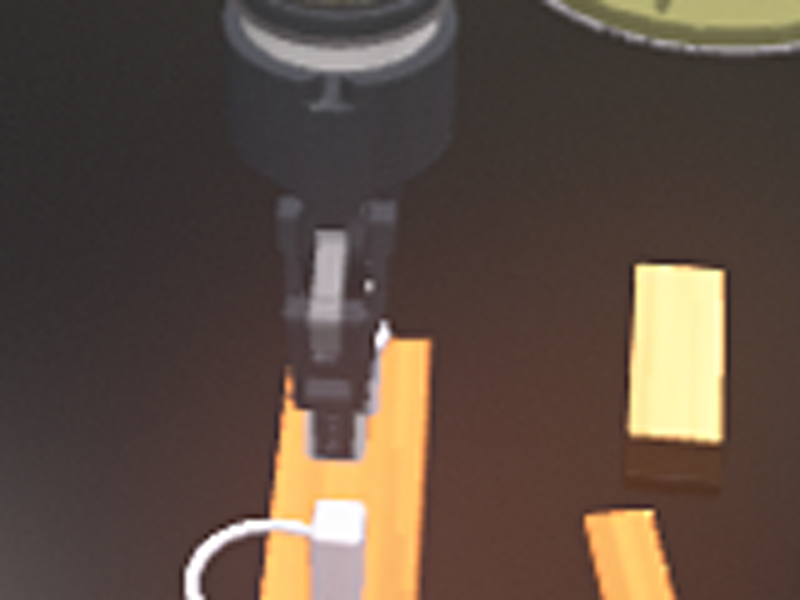

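View pics/t5.png

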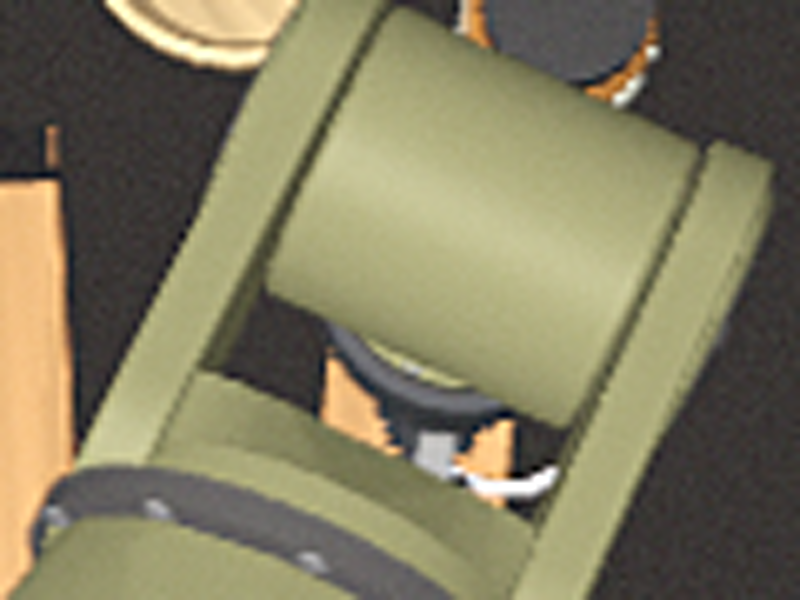

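Request:
{"op": "step_arm", "data": {
  "offset": [
    [0, 0, 0.035],
    [0, 0, 0.035],
    [0, 0, 0.0145],
    [0, 0, 0.005],
    [0, 0, 0]
  ],
  "turn": [
    [0, 0, 0],
    [0, 0, 0],
    [0, 0, 0],
    [0, 0, 0],
    [0, 0, 0]
  ],
  "hand": [0.045, 0.045, 0.045, 0.045, 0.045]
}}

```text
clock: 3.05
tcp_pos: [0.5837, -0.2364, 0.0725]
eef_rot: [0.746, 0.666, -0.0, -0.001]
ft_force: [-0.2, 0.7, 0.6]
opening: 0.0445
```

```bash
python3 - <<'E'
from plan import *
s=sensors.state();print(s['tcp_pos'],s['ft_force'],s['qd'])
zoom("scene",230,190,80,60,"pics/s6.png")
E
```

```text
[ 0.5837 -0.2364  0.0725] [-0.1666  0.7154  0.6348] [ 0.0072 -0.0395 -0.0322 -0.0012  0.022   0.0002]
```

View pics/s6.png

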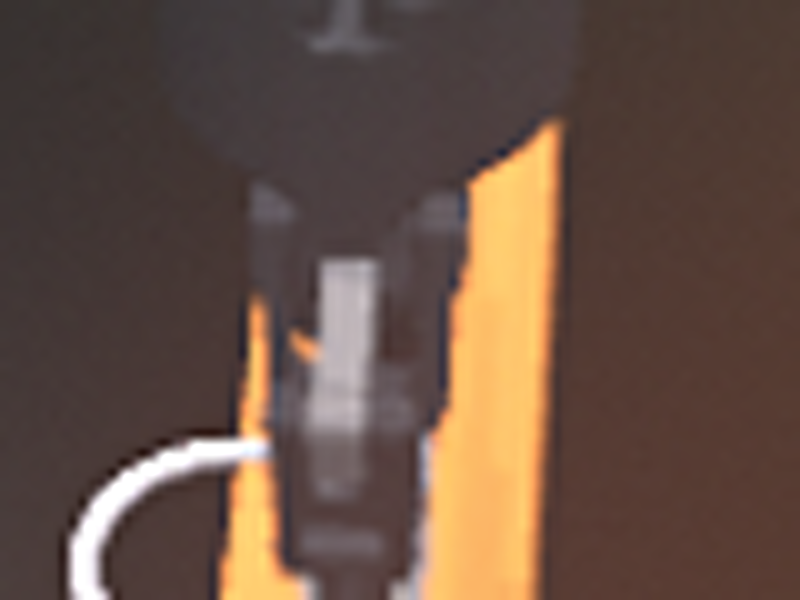

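Request:
{"op": "step_arm", "data": {
  "offset": [
    [0.0015, 0, 0],
    [0, 0, 0],
    [0, 0, 0],
    [0, 0, 0],
    [0, 0, 0],
    [0, 0, 0],
    [0, 0, 0]
  ],
  "turn": [
    [0, 0, 0],
    [0, 0, 0],
    [0, 0, 0],
    [0, 0, 0],
    [0, 0, 0],
    [0, 0, 0],
    [0, 0, 0]
  ],
  "hand": [0.045, 0.045, 0.01, 0.01, 0.01, 0.01, 0.01],
  "force": 60
}}

```text
clock: 3.68
tcp_pos: [0.5849, -0.2341, 0.0742]
eef_rot: [0.745, 0.667, 0.0, 0.001]
ft_force: [-2.4, 0.6, 6.2]
opening: 0.0209
```

```bash
python3 - <<'E'
from plan import *
s=sensors.state();print(s['tcp_pos'],s['eef_rot'],s['ft_force'],s['moment'],s['opening'],s['joint_positions'])
zoom("scene",220,190,80,60,"pics/s7.png")
F=frame(-1.4326,.5787);B=np.array([.5894,.0249,.2390])
T=B+F@np.array([0,0,.011+.07]);p0=s['tcp_pos']+np.array([0,0,.075]);R0=Ro.from_quat(s['eef_rot']).as_matrix()
print(T,toolR(F)); plan(T,toolR(F),p0,R0); plan(T,toolR(F),p0,R0,n=14)
E
```

```text
[ 0.5849 -0.2341  0.0742] [0.7452 0.6668 0.0002 0.0006] [-2.4359  0.6211  6.1558] [ 0.045   0.4152 -0.0257] 0.0208671858471956 [-0.4388  0.6339  1.4196 -0.0001  1.0869 -0.328 ]
[0.5455 0.0188 0.3068] [[-0.1378  0.8292  0.5417]
 [ 0.9905  0.1153  0.0753]
 [-0.      0.5469 -0.8372]]
n 8 d [ 0.0321  0.     -0.0202] w [-4.1152  0.5203 -1.7322] dist 0.3005745292612625
n 14 d [ 0.0184  0.0003 -0.0115] w [-2.3515  0.2973 -0.9898] dist 0.3005745292612625
```

View pics/s7.png

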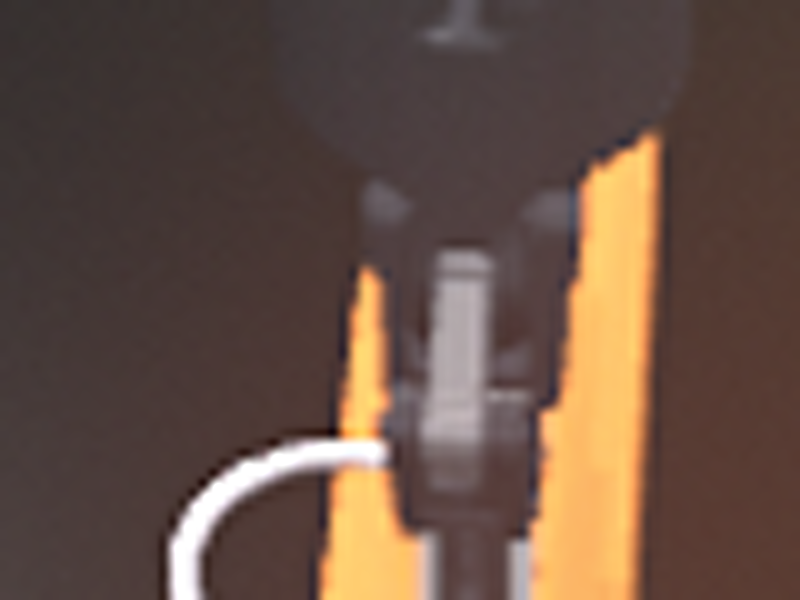

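Request:
{"op": "step_arm", "data": {
  "offset": [
    [0, 0, -0.01],
    [0, 0, -0.03],
    [0, 0, -0.04],
    [0, 0, -0.04],
    [0, 0, -0.03],
    [0, 0, 0]
  ],
  "turn": [
    [0, 0, 0],
    [0, 0, 0],
    [0, 0, 0],
    [0, 0, 0],
    [0, 0, 0],
    [0, 0, 0]
  ],
  "hand": [0.01, 0.01, 0.01, 0.01, 0.01, 0.01]
}}

```text
clock: 4.23
tcp_pos: [0.5862, -0.2346, 0.2313]
eef_rot: [0.745, 0.667, 0.002, 0.005]
ft_force: [0.8, 0.0, -1.2]
opening: 0.0213
```

```bash
python3 - <<'E'
from plan import *
s=sensors.state();print(s['tcp_pos'],s['eef_rot'],s['ft_force'],s['opening'],s['joint_positions'])
zoom("scene",200,100,120,90,"pics/s8.png")
F=frame(-1.4326,.5787);B=np.array([.5894,.0249,.2390])
T=B+F@np.array([0,0,.011+.07])
plan(T,toolR(F)); plan(T,toolR(F),n=12)
E
```

```text
[ 0.5862 -0.2346  0.2313] [0.7451 0.6669 0.0021 0.0049] [ 0.7931  0.0333 -1.201 ] 0.021257269741792897 [-0.4387  0.4781  1.2759  0.      1.3768 -0.328 ]
n 8 d [ 0.0319 -0.0025 -0.0107] w [-4.0807  0.5353 -1.7272] dist 0.2682519647529809
n 12 d [ 0.0213 -0.0015 -0.0071] w [-2.7204  0.3569 -1.1514] dist 0.2682519647529809
```

View pics/s8.png

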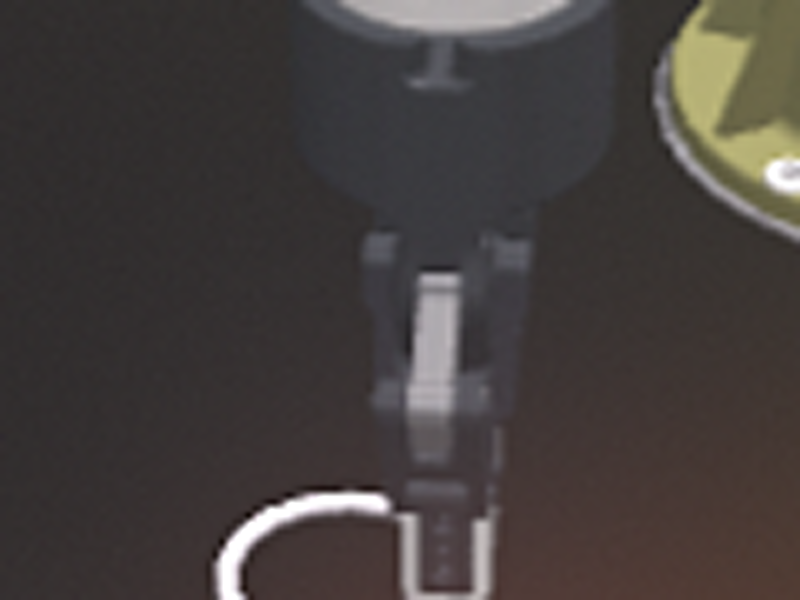

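Request:
{"op": "step_arm", "data": {
  "offset": [
    [0.0213, -0.0015, -0.0071],
    [0.0213, -0.0015, -0.0071],
    [0.0213, -0.0015, -0.0071],
    [0.0213, -0.0015, -0.0071],
    [0.0213, -0.0015, -0.0071],
    [0.0213, -0.0015, -0.0071],
    [0.0213, -0.0015, -0.0071],
    [0.0213, -0.0015, -0.0071],
    [0.0213, -0.0015, -0.0071],
    [0.0213, -0.0015, -0.0071]
  ],
  "turn": [
    [-2.72, 0.357, -1.151],
    [-2.72, 0.357, -1.151],
    [-2.72, 0.357, -1.151],
    [-2.72, 0.357, -1.151],
    [-2.72, 0.357, -1.151],
    [-2.72, 0.357, -1.151],
    [-2.72, 0.357, -1.151],
    [-2.72, 0.357, -1.151],
    [-2.72, 0.357, -1.151],
    [-2.72, 0.357, -1.151]
  ],
  "hand": [0.01, 0.01, 0.01, 0.01, 0.01, 0.01, 0.01, 0.01, 0.01, 0.01]
}}

```text
clock: 5.12
tcp_pos: [0.5581, -0.0212, 0.2907]
eef_rot: [0.654, 0.719, 0.18, 0.154]
ft_force: [0.1, 0.4, -1.5]
opening: 0.0215
```

Request:
{"op": "step_arm", "data": {
  "offset": [
    [0.0213, -0.0015, -0.0071],
    [0.0213, -0.0015, -0.0071],
    [0, 0, 0],
    [0, 0, 0],
    [0, 0, 0]
  ],
  "turn": [
    [-2.72, 0.357, -1.151],
    [-2.72, 0.357, -1.151],
    [0, 0, 0],
    [0, 0, 0],
    [0, 0, 0]
  ],
  "hand": [0.01, 0.01, 0.01, 0.01, 0.01]
}}

```text
clock: 5.53
tcp_pos: [0.5449, 0.0187, 0.3025]
eef_rot: [0.63, 0.723, 0.214, 0.184]
ft_force: [-0.4, 0.2, -2.5]
opening: 0.0211
```

```bash
python3 - <<'E'
from plan import *
s=sensors.state();print(s['tcp_pos'],s['eef_rot'],s['ft_force'],s['opening'],s['joint_positions'],s['qd'])
im=zoom("scene",370,110,80,60+30,"pics/s9.png");cv2.imwrite("pics/s9full.png",im)
im=zoom("top",130,140,80,60,"pics/t9.png");cv2.imwrite("pics/t9full.png",im)
F=frame(-1.4326,.5787);B=np.array([.5894,.0249,.2390])
T=B+F@np.array([0,0,.011+.07])
plan(T,toolR(F))
E
```

```text
[0.5449 0.0187 0.3025] [0.6305 0.7232 0.2137 0.1837] [-0.432   0.2239 -2.4832] 0.021109317260642517 [-0.0892 -0.0373  1.8261  0.1747  0.8015 -0.3122] [-0.0123  0.0124 -0.0115 -0.0002 -0.0015  0.0011]
n 1 d [ 0.0005  0.0027 -0.0034] w [-0.4121 -0.1491 -0.1691] dist 0.004349316895150259
```

View pics/s9.png

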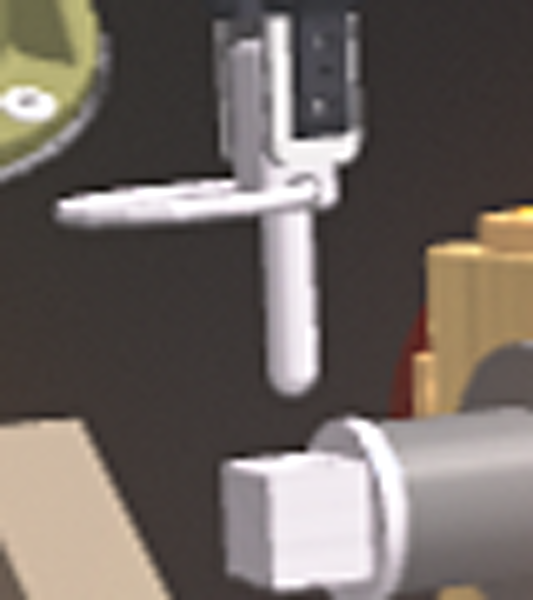

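View pics/t9full.png

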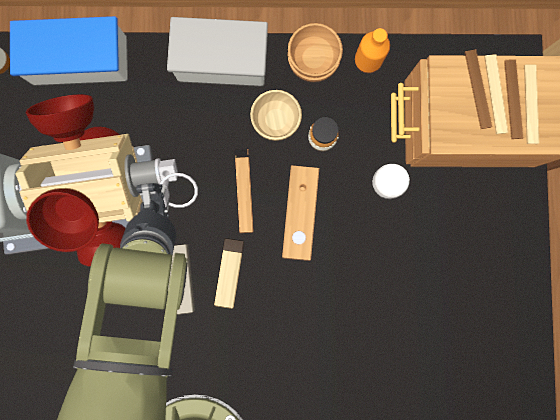

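View pics/s9full.png

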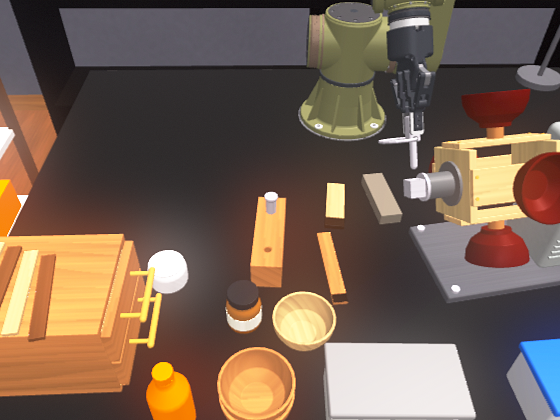

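```bash
python3 - <<'E'
from plan import *
p,R=cur()
pts=[p+R@np.array([0,0,.059]),p+R@np.array([0,0,.011]),p+R@np.array([0,0,.035])]
for n,o in(("scene",(370,110)),("top",(130,140))):
    uv=proj(n,pts);print(n,uv); print((uv+.5-o)*(20/3 if n=="scene" else 10)-.5)
# FK fit
D=[([-1.26461,.300486,1.521596,0,1.32073,-.0666],[.20024,-.51199,.23071],[.98268,.18531,-.00006,-.0006]),
([-.4384,.5364,1.3522,0,1.2536,-.3302],[.585,-.2338,.1623],[.7443,.6678,-.0001,-.0003]),
([-.4388,.6339,1.4196,-.0001,1.0869,-.328],[.5849,-.2341,.0742],[.7452,.6668,.0002,.0006]),
([-.4387,.4781,1.2759,0,1.3768,-.328],[.5862,-.2346,.2313],[.7451,.6669,.0021,.0049])]
s=sensors.state();D.append((list(s['joint_positions']),list(s['tcp_pos']),list(s['eef_rot'])))
def rz(a):return Ro.from_euler('z',a).as_matrix()
def ry(a):return Ro.from_euler('y',a).as_matrix()
def fk(q,k):
    a1,d1,l2,e3,l3,L=k[:6]
    R=rz(q[0]);p=np.array([0,0,d1])+R@[a1,0,0];R=R@ry(q[1]);p=p+R@[0,0,l2];R=R@ry(q[2]);p=p+R@[e3,0,l3];R=R@rz(q[3])@ry(q[4])@rz(q[5]);w=p
    return p+R@[0,0,L],R,w
def f(k):
    return np.concatenate([np.r_[fk(q,k)[0]-t] for q,t,_ in D])
r=least_squares(f,[0,.4,.4,0,.4,.25]);print(r.x,r.fun)
for q,t,o in D: 
    _,R,w=fk(q,r.x);print((Ro.from_matrix(R).inv()*Ro.from_quat(o)).as_rotvec(),w)
E
```

```text
scene [[414.2013 167.8411]
 [413.1266 140.3205]
 [413.6667 154.1521]]
[[297.5089 388.4404]
 [290.3437 204.97  ]
 [293.9449 297.1806]]
top [[165.2778 179.414 ]
 [162.1967 191.2804]
 [163.7711 185.217 ]]
[[357.2783 398.6398]
 [326.4671 517.3043]
 [342.2109 456.6697]]
[0.0083 0.2502 0.467  0.0688 0.4252 0.2937] [-0.0372 -0.0038 -0.0005 -0.0153 -0.0333 -0.0026 -0.0146 -0.0336  0.0002
 -0.0141 -0.0338 -0.0053  0.0019 -0.0308  0.0082]
[-0.      0.      1.5708] [ 0.1632 -0.5161  0.5239]
[-0.      0.      1.5708] [ 0.5699 -0.2672  0.4534]
[-0.     -0.0001  1.571 ] [ 0.57   -0.2675  0.3682]
[0.     0.0001 1.5707] [ 0.5692 -0.2671  0.5197]
[-0.     -0.      1.5708] [ 0.3898 -0.0352  0.5578]
```

View pics/t9.png

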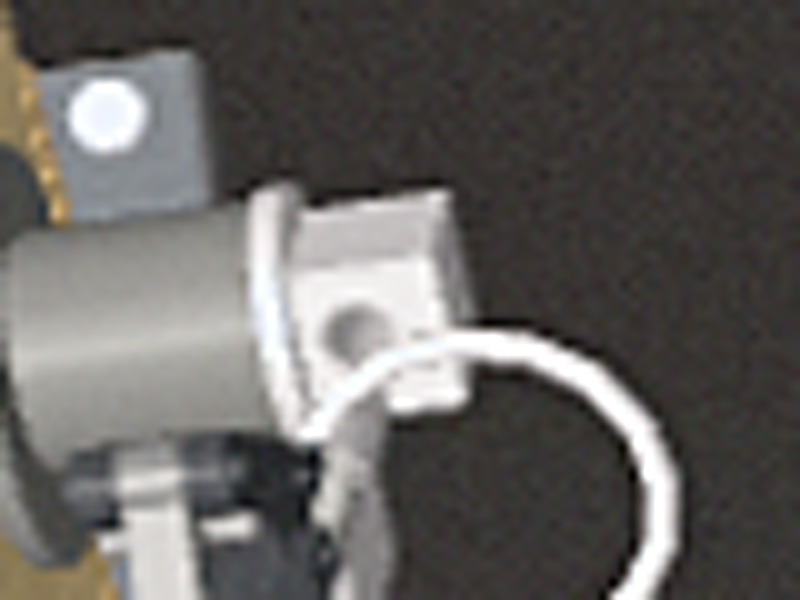

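```bash
python3 - <<'E'
import cv2
im=cv2.imread("pics/t9full.png")[165:205,152:184]
im=cv2.resize(im,None,fx=18,fy=15*1.2,interpolation=cv2.INTER_CUBIC)[:600]
im=cv2.convertScaleAbs(im,alpha=1.3,beta=0)
cv2.imwrite("pics/t9z.png",im);print(im.shape)
im=cv2.imread("pics/s9full.png")[128:178,398:438]
cv2.imwrite("pics/s9z.png",cv2.resize(im,None,fx=12,fy=12,interpolation=cv2.INTER_CUBIC))
E
```

```text
(600, 576, 3)
```

View pics/t9z.png

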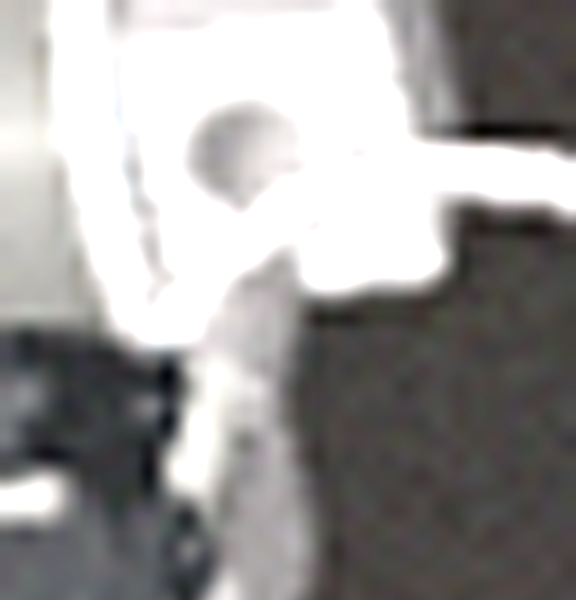

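View pics/s9z.png

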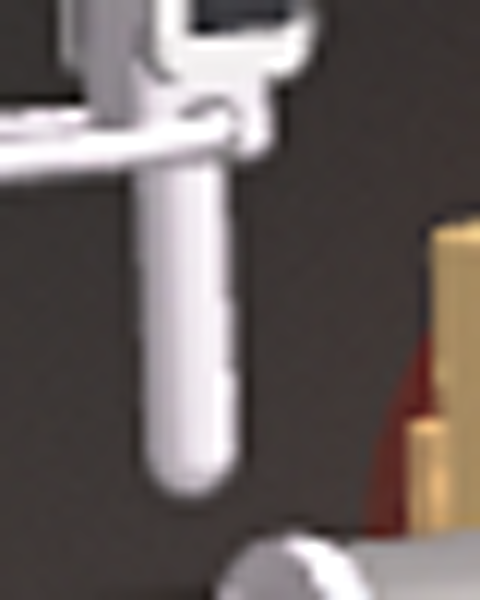

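```bash
python3 - <<'E'
from plan import *
im=cv2.imread("pics/top0.png").astype(float).mean(2)
print(im[166:184,156:180].astype(int))
F=frame(-1.4326,.5787);B=np.array([.5894,.0249,.2385])
print(proj("top",B), [proj("top",B+F@np.array(v)*.0065) for v in([1,0,0],[-1,0,0],[0,1,0],[0,-1,0])])
E
```

```text
[[246 208 174 182 189 184 182 192 207 211 209 222 234 235 237 238 245 182
  115 132  84  36  51  51]
 [250 209 195 209 222 234 236 236 235 235 236 234 236 238 238 240 249 200
  126 127  97  49  49  52]
 [251 229 192 225 239 236 238 239 241 240 240 240 240 239 238 238 245 216
  149 128 101  61  49  52]
 [250 231 193 230 241 242 241 243 245 247 245 242 239 238 236 237 241 211
  145 120 117  72  52  50]
 [249 252 193 225 242 240 245 224 210 193 197 226 240 239 238 237 239 245
  182 117 130  83  41  50]
 [248 253 195 223 243 243 227 173 140 141 157 177 203 234 239 238 240 248
  198 128 127  93  56  54]
 [247 251 215 188 233 239 195 135 128 144 165 179 188 223 237 235 236 243
  214 147 126 108  57  42]
 [239 250 211 182 234 227 173 129 131 151 174 190 194 213 232 235 237 242
  210 146 124 107  63  51]
 [236 251 211 157 228 227 178 130 133 161 177 188 196 224 236 237 237 240
  248 185 122  92  52  47]
 [236 250 248 171 226 247 216 164 139 157 179 187 188 236 243 239 237 239
  248 184 118  94  54  48]
 [197 237 249 170 172 237 236 223 199 186 178 210 240 244 238 236 238 238
  247 219 155  8
[... 163 characters left out ...]
39 237 237 236 236 237
  241 232 158  52  46  52]
 [136 225 238 235 159 224 245 239 238 236 235 236 236 235 237 238 242 244
  250 255 189  44  49  50]
 [128 187 227 235 190 185 210 232 239 242 244 248 249 254 255 236 198 187
  192 172  98  45  52  52]
 [128 149 214 229 189 181 238 254 236 197 187 189 163 125 121 104  73  70
   71  63  44  50  55  53]
 [123 115 208 220 212 156 137 157 115  72  72  76  57  32  36  35  43  48
   37  48  49  49  56  51]
 [112 102 158 204 210 175 133 114  67  41  38  44  46  52  49  50  54  56
   58  53  52  50  48  50]]
[[165.9449 173.5488]] [array([[169.4505, 173.0811]]), array([[162.4386, 174.0166]]), array([[165.194, 170.38 ]]), array([[166.6912, 176.6981]])]
```

```bash
cat > tgt.py <<'E'
from plan import *
F=frame(-1.4326,.5787);B=np.array([.5894,.0249,.2390])+[0,.0008,0]+F[:,1]*.0006
def go(h,dx=0,dy=0,n=None):
    return plan(B+F@np.array([dx,dy,h]),toolR(F),n=n)
def where():
    p,R=cur(); return F.T@(p-B),Ro.from_matrix(toolR(F).T@R).as_rotvec(degrees=True)
E
python3 - <<'E'
from tgt import *
print(where());go(.066)
E
```

```text
(array([ 0.0013, -0.0034,  0.0777]), array([0.4121, 0.1491, 0.1691]))
n 1 d [0.0012 0.0035 0.0117] w [-0.4121 -0.1491 -0.1691] dist 0.01223518897348149
```

Request:
{"op": "step_arm", "data": {
  "offset": [
    [0.0006, 0.0018, 0.006],
    [0.0006, 0.0017, 0.0057],
    [0, 0, 0],
    [0, 0, 0]
  ],
  "turn": [
    [-0.4, -0.15, -0.17],
    [0, 0, 0],
    [0, 0, 0],
    [0, 0, 0]
  ],
  "hand": [0.01, 0.01, 0.01, 0.01]
}}

```text
clock: 5.97
tcp_pos: [0.5542, 0.0213, 0.2945]
eef_rot: [0.629, 0.723, 0.215, 0.187]
ft_force: [-0.2, -1.0, -2.2]
opening: 0.0212
```

```bash
python3 - <<'E'
from tgt import *
print(where(),sensors.state()['ft_force'])
im=zoom("scene",390,130,48,60,"pics/s10.png",10);cv2.imwrite("pics/s10f.png",im)
im=zoom("top",146,150,48,48,"pics/t10.png",12);cv2.imwrite("pics/t10f.png",im)
p,R=cur();pts=[p+R@np.array([0,0,z]) for z in(.059,.011)]
print((proj("scene",pts)+.5-[390,130])*10,(proj("top",pts)+.5-[146,150])*12)
E
```

```text
(array([-0.0005,  0.0001,  0.0659]), array([ 0.001 ,  0.0277, -0.0368])) [-0.2048 -0.9814 -2.1777]
[[268.6254 448.2906]
 [257.7098 173.0193]] [[229.0362 303.6733]
 [191.8281 444.9239]]
```

View pics/s10.png

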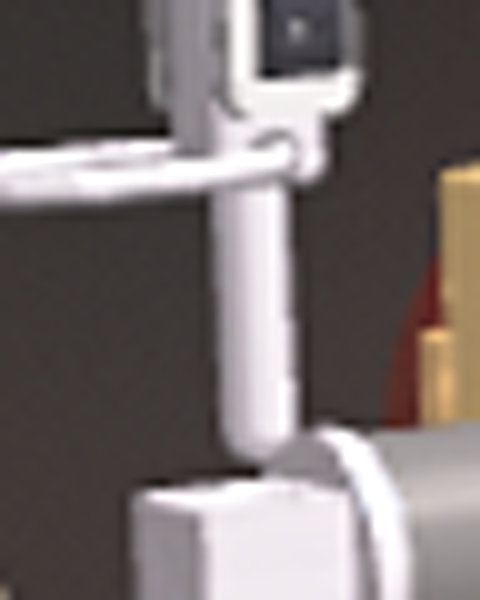

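View pics/t10.png

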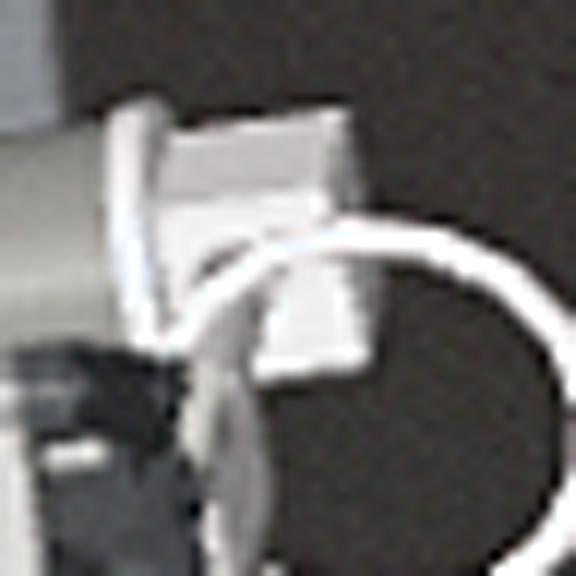

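Request:
{"op": "step_arm", "data": {
  "offset": [
    [0.0002, 0, 0.002],
    [0, 0, 0.002],
    [0, 0, 0.002],
    [0, 0, 0.002],
    [0, 0, 0]
  ],
  "turn": [
    [0, 0, 0],
    [0, 0, 0],
    [0, 0, 0],
    [0, 0, 0],
    [0, 0, 0]
  ],
  "hand": [0.01, 0.01, 0.01, 0.01, 0.01]
}}

```text
clock: 6.48
tcp_pos: [0.5584, 0.0222, 0.2881]
eef_rot: [0.629, 0.723, 0.216, 0.188]
ft_force: [-0.8, 0.1, -3.0]
opening: 0.0211
```

```bash
python3 - <<'E'
from tgt import *
s=sensors.state();print(where(),F.T@s['ft_force'],s['moment'])
im=zoom("top",146,150,48,48,"pics/t11.png",12)
im=zoom("scene",390,130,48,60,"pics/s11.png",10)
E
```

```text
(array([-0.0008,  0.0001,  0.0582]), array([-0.0454,  0.023 , -0.0516])) [-0.1833 -2.2773 -2.0455] [-0.0294  0.4534 -0.0218]
```

View pics/t11.png

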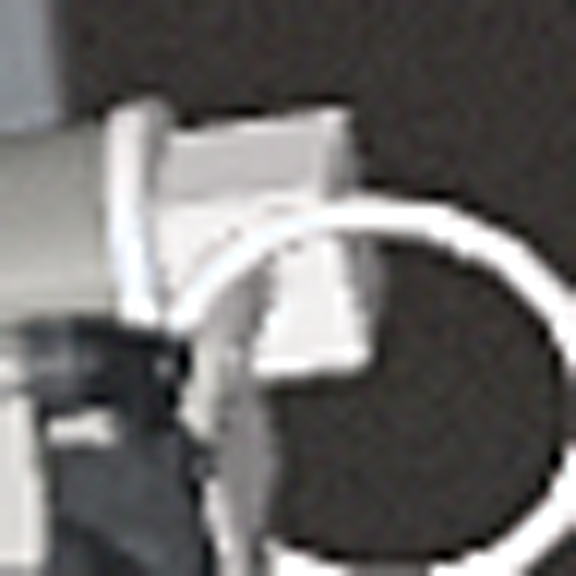

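View pics/s11.png

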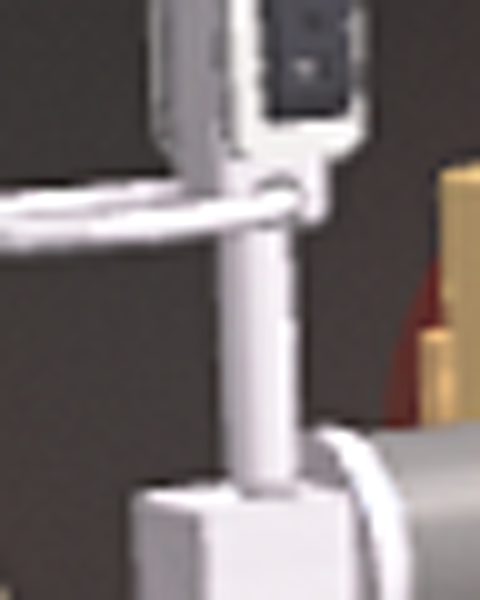

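Request:
{"op": "step_arm", "data": {
  "offset": [
    [-0.001, 0, 0],
    [0, 0, 0.002],
    [0, 0, 0.002],
    [0, 0, 0.002],
    [0, 0, 0]
  ],
  "turn": [
    [0, 0, 0],
    [0, 0, 0],
    [0, 0, 0],
    [0, 0, 0],
    [0, 0, 0]
  ],
  "hand": [0.01, 0.01, 0.01, 0.01, 0.01]
}}

```text
clock: 7.0
tcp_pos: [0.561, 0.0218, 0.2822]
eef_rot: [0.629, 0.723, 0.215, 0.186]
ft_force: [-1.8, 1.2, -6.9]
opening: 0.0214
```

```bash
python3 - <<'E'
from tgt import *
s=sensors.state();print(where(),F.T@s['ft_force'],F.T@s['moment'])
im=zoom("top",146,150,48,48,"pics/t12.png",12)
im=zoom("scene",390,130,48,60,"pics/s12.png",10)
E
```

```text
(array([-0.    , -0.0009,  0.0519]), array([ 0.1068,  0.0596, -0.0459])) [-1.4467 -5.1478 -4.8639] [-1.4764  0.2452  0.0014]
```

View pics/t12.png

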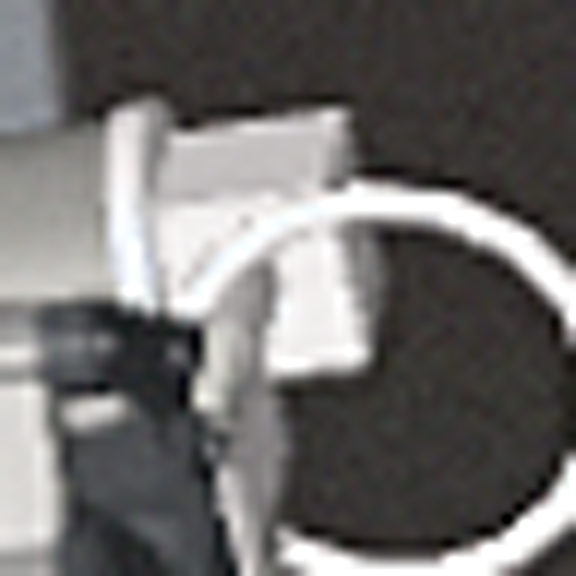

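View pics/s12.png

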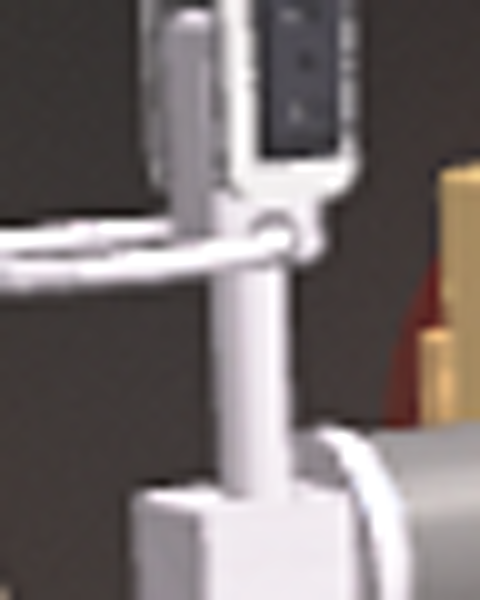

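Request:
{"op": "step_arm", "data": {
  "offset": [
    [0.0003, -0.0012, 0],
    [0, 0, 0.002],
    [0, 0, 0.003],
    [0, 0, 0.003],
    [0, 0, 0]
  ],
  "turn": [
    [0, 0, 0],
    [0, 0, 0],
    [0, 0, 0],
    [0, 0, 0],
    [0, 0, 0]
  ],
  "hand": [0.01, 0.01, 0.01, 0.01, 0.01]
}}

```text
clock: 7.52
tcp_pos: [0.5649, 0.0225, 0.2756]
eef_rot: [0.629, 0.723, 0.215, 0.187]
ft_force: [-1.4, 1.2, -7.1]
opening: 0.0208
```

```bash
python3 - <<'E'
from tgt import *
s=sensors.state();print(where(),F.T@s['ft_force'],F.T@s['moment'])
im=zoom("scene",390,130,48,60,"pics/s13.png",10)
E
```

```text
(array([-0.0002, -0.0012,  0.0442]), array([-0.0256,  0.029 , -0.0498])) [-1.3818 -4.8896 -5.33  ] [-1.5172  0.2339  0.0038]
```

View pics/s13.png

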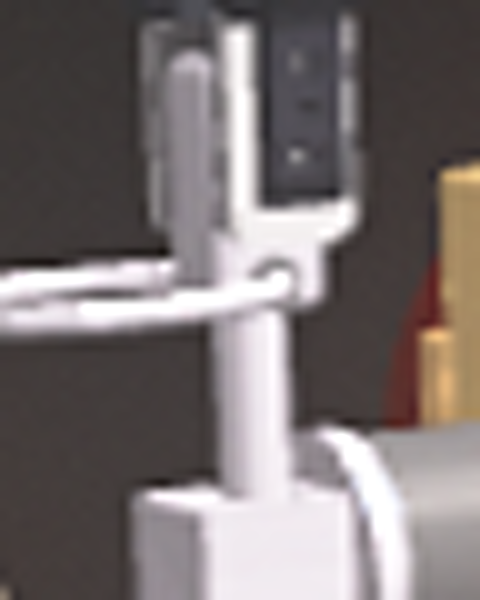

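Request:
{"op": "step_arm", "data": {
  "offset": [
    [0.0003, -0.0005, 0.002],
    [0, 0, 0.003],
    [0, 0, 0.003],
    [0, 0, 0.003],
    [0, 0, 0]
  ],
  "turn": [
    [0, 0, 0],
    [0, 0, 0],
    [0, 0, 0],
    [0, 0, 0],
    [0, 0, 0]
  ],
  "hand": [0.01, 0.01, 0.01, 0.01, 0.01]
}}

```text
clock: 7.98
tcp_pos: [0.5706, 0.0235, 0.2665]
eef_rot: [0.629, 0.723, 0.216, 0.188]
ft_force: [-2.3, 0.4, -6.7]
opening: 0.0208
```

```bash
python3 - <<'E'
from tgt import *
s=sensors.state();print(where(),F.T@s['ft_force'],F.T@s['moment'])
E
```

```text
(array([-0.0004, -0.0014,  0.0333]), array([-0.0657,  0.0149, -0.0506])) [-0.7343 -5.5486 -4.3559] [-1.4368  0.0686  0.0224]
```

Request:
{"op": "step_arm", "data": {
  "offset": [
    [0, -0.0004, 0.002],
    [0, 0, 0.003],
    [0, 0, 0.003],
    [0, 0, 0.003],
    [0, 0, 0.003],
    [0, 0, 0]
  ],
  "turn": [
    [0, 0, 0],
    [0, 0, 0],
    [0, 0, 0],
    [0, 0, 0],
    [0, 0, 0],
    [0, 0, 0]
  ],
  "hand": [0.01, 0.01, 0.01, 0.01, 0.01, 0.01]
}}

```text
clock: 8.48
tcp_pos: [0.578, 0.0245, 0.2547]
eef_rot: [0.629, 0.723, 0.216, 0.188]
ft_force: [-1.2, -0.2, -5.5]
opening: 0.0212
```

```bash
python3 - <<'E'
from tgt import *
s=sensors.state();print(where(),F.T@s['ft_force'],F.T@s['moment'])
im=zoom("scene",390,130,48,60,"pics/s14.png",10)
cv2.imwrite("pics/t14.png",viewer.get_image("top"))
E
```

```text
(array([-0.0004, -0.0016,  0.0194]), array([-0.0924,  0.013 , -0.0509])) [-0.0069 -4.035  -3.9479] [-1.2322  0.199  -0.0031]
```

View pics/s14.png

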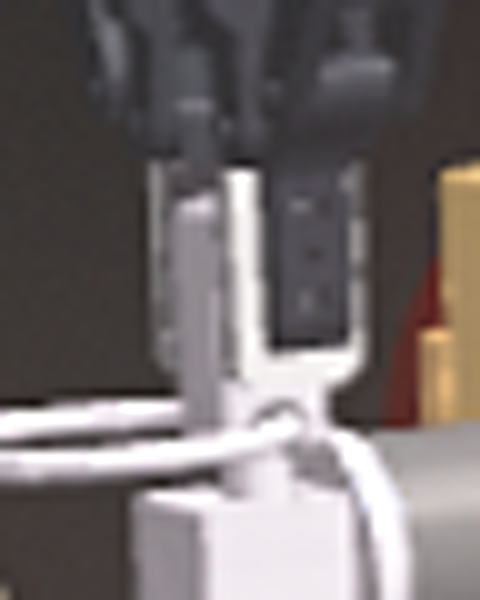

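View pics/t14.png

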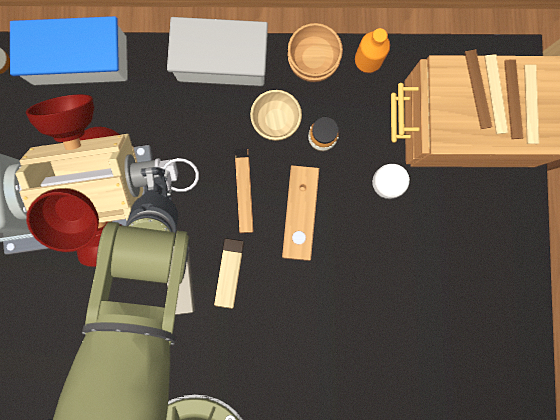

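Request:
{"op": "step_arm", "data": {
  "offset": [
    [0, 0, 0.002],
    [0, 0, 0.002],
    [0, 0, 0.002],
    [0, 0, 0.001],
    [0, 0, 0]
  ],
  "turn": [
    [0, 0, 0],
    [0, 0, 0],
    [0, 0, 0],
    [0, 0, 0],
    [0, 0, 0]
  ],
  "hand": [0.01, 0.01, 0.01, 0.01, 0.01]
}}

```text
clock: 9.0
tcp_pos: [0.5817, 0.025, 0.2491]
eef_rot: [0.629, 0.723, 0.216, 0.188]
ft_force: [-3.1, 0.5, -4.8]
opening: 0.0208
```

```bash
python3 - <<'E'
from tgt import *
s=sensors.state();print(where(),F.T@s['ft_force'],F.T@s['moment'])
im=zoom("scene",390,130,48,60,"pics/s15.png",10)
im=zoom("top",146,150,48,48,"pics/t15.png",12)
E
```

```text
(array([-0.0004, -0.0016,  0.0127]), array([-0.0892,  0.0142, -0.0536])) [-0.9442 -5.0805 -2.3589] [-1.2982  0.1615  0.0039]
```

View pics/s15.png

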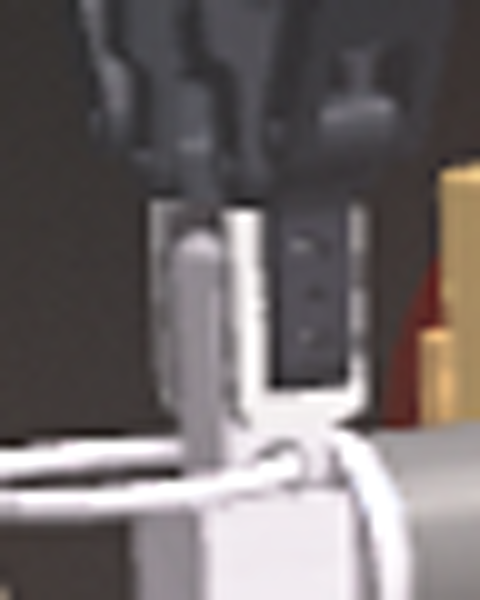

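View pics/t15.png

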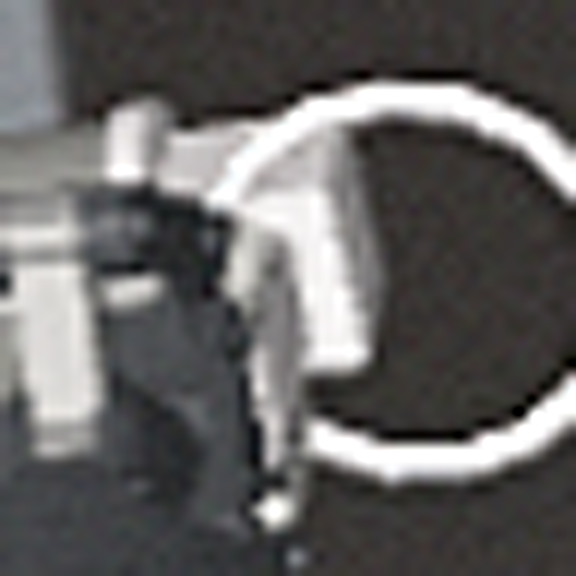

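Request:
{"op": "step_arm", "data": {
  "offset": [
    [0, 0, 0.001],
    [0, 0, 0.001],
    [0, 0, 0.0005],
    [0, 0, 0]
  ],
  "turn": [
    [0, 0, 0],
    [0, 0, 0],
    [0, 0, 0],
    [0, 0, 0]
  ],
  "hand": [0.01, 0.01, 0.01, 0.01]
}}

```text
clock: 9.43
tcp_pos: [0.5825, 0.0251, 0.2482]
eef_rot: [0.629, 0.723, 0.216, 0.188]
ft_force: [-26.1, -3.3, 13.0]
opening: 0.0212
```

```bash
python3 - <<'E'
from tgt import *
s=sensors.state();print(where(),F.T@s['ft_force'],F.T@s['moment'])
E
```

```text
(array([-0.0004, -0.0014,  0.0115]), array([-0.089 ,  0.0098, -0.0781])) [ -0.3169 -14.8943  25.2206] [-3.188   0.1598 -0.0241]
```

Request:
{"op": "step_arm", "data": {
  "offset": [
    [0, 0, -0.0005],
    [0, 0, 0],
    [0, 0, 0],
    [0, 0, 0]
  ],
  "turn": [
    [0, 0, 0],
    [0, 0, 0],
    [0, 0, 0],
    [0, 0, 0]
  ],
  "hand": [0.05, 0.05, 0.05, 0.05]
}}

```text
clock: 9.77
tcp_pos: [0.5832, 0.0251, 0.2479]
eef_rot: [0.629, 0.723, 0.216, 0.188]
ft_force: [-0.1, 0.1, 0.7]
opening: 0.0498
```

Request:
{"op": "step_arm", "data": {
  "offset": [
    [0, 0, -0.01],
    [0, 0, -0.025],
    [0, 0, -0.035],
    [0, 0, -0.02],
    [0, 0, 0],
    [0, 0, 0]
  ],
  "turn": [
    [0, 0, 0],
    [0, 0, 0],
    [0, 0, 0],
    [0, 0, 0],
    [0, 0, 0],
    [0, 0, 0]
  ],
  "hand": [0.05, 0.05, 0.05, 0.05, 0.05, 0.05]
}}

```text
clock: 10.27
tcp_pos: [0.5337, 0.0183, 0.3242]
eef_rot: [0.629, 0.723, 0.217, 0.189]
ft_force: [-0.6, -0.1, -0.6]
opening: 0.0501
```

```bash
python3 - <<'E'
from tgt import *
s=sensors.state();print(where(),s['ft_force'],s['opening'],s['joint_positions'])
im=zoom("scene",370,120,80,60,"pics/s16.png",10)
im=zoom("top",140,140,80,60,"pics/t16.png",10)
E
```

```text
(array([-0.0003, -0.001 ,  0.102 ]), array([-0.2471, -0.0257, -0.0631])) [-0.6478 -0.0714 -0.5568] 0.0501202110238914 [-0.0921 -0.0844  1.8237  0.1692  0.8386 -0.3081]
```

View pics/s16.png

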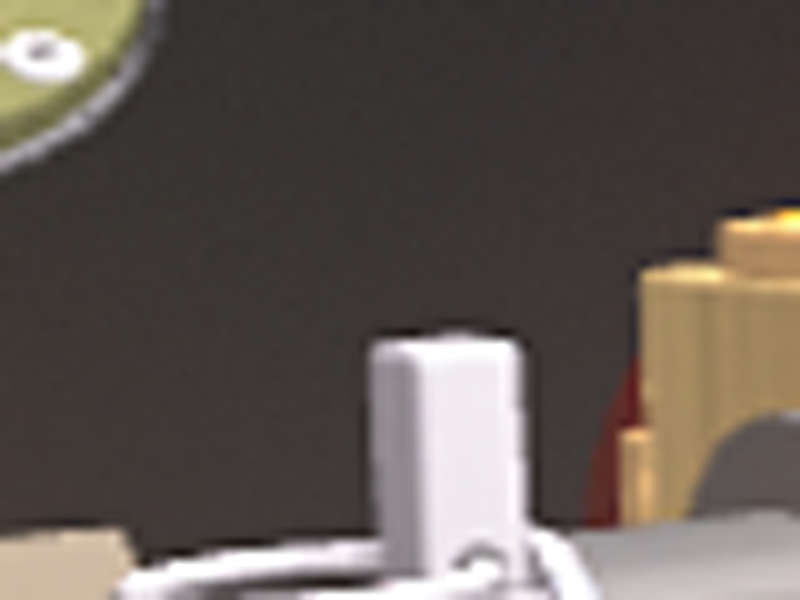

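View pics/t16.png

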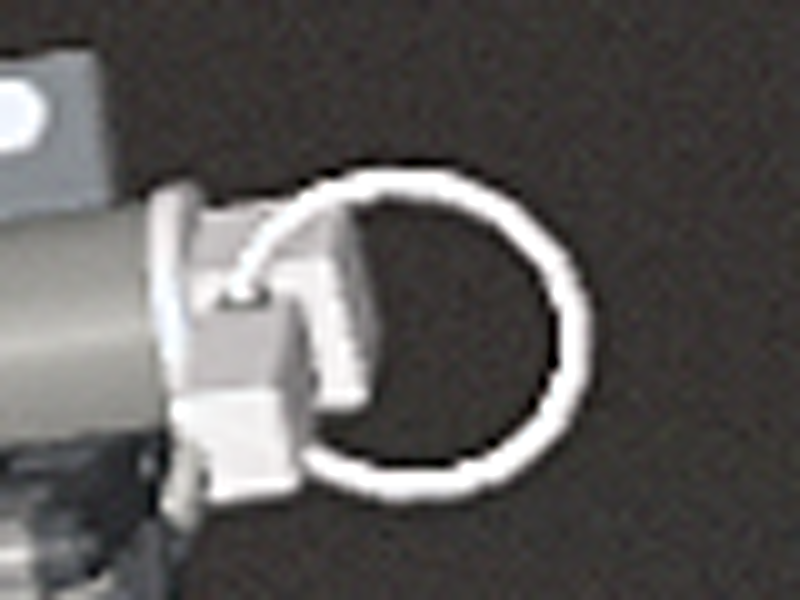

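```bash
cat > kin.py <<'E'
from tgt import *
Bt=B+F@np.array([-.0004,-.0012,-.0003])
D=[([-1.26461,.300486,1.521596,0,1.32073,-.0666],[.20024,-.51199,.23071]),
([-.4384,.5364,1.3522,0,1.2536,-.3302],[.585,-.2338,.1623]),
([-.4388,.6339,1.4196,-.0001,1.0869,-.328],[.5849,-.2341,.0742]),
([-.4387,.4781,1.2759,0,1.3768,-.328],[.5862,-.2346,.2313]),
([-0.0892,-0.0373,1.8261,0.1747,0.8015,-0.3122],[0.5449,0.0187,0.3025]),
([-0.0921,-0.0844,1.8237,0.1692,0.8386,-0.3081],[.5337,.0183,.3242])]
def rz(a):return Ro.from_euler('z',a).as_matrix()
def ry(a):return Ro.from_euler('y',a).as_matrix()
def fk(q,k):
    a1,d1,l2,e3,l3,L,dy=k
    R=rz(q[0]);p=np.array([0,0,d1])+R@[a1,dy,0];R=R@ry(q[1]);p=p+R@[0,0,l2];R=R@ry(q[2]);p=p+R@[e3,0,l3];R=R@rz(q[3])@ry(q[4])@rz(q[5]);w=p
    return p+R@[0,0,L],R@rz(np.pi/2),w
K0=[.1,.4,.4,0,.4,.25,0]
reg=np.array(K0)
r=least_squares(lambda k:np.r_[np.concatenate([fk(q,k)[0]-t for q,t in D]),1e-3*(k-reg)],K0);K=r.x
lo=np.array([-3.03,-.79,.23,-1.04,0,-2.55]);hi=np.array([3.03,2.21,2.52,4.18,3.07,2.55])
def ik(p,R,q0):
    def f(q):
        pp,RR,_=fk(q,K);return np.r_[(pp-p)*5,Ro.from_matrix(RR.T@R).as_rotvec()]
    r=least_squares(f,np.clip(q0,lo+1e-3,hi-1e-3),bounds=(lo,hi));return r.x,np.abs(r.fun).max()
def ringpose(th,al,rad=.062,back=.0035,y=0):
    # th contact angle, al tool tilt angle (tool z = (-sin al,0,-cos al))
    t=np.array([-np.sin(th),0,-np.cos(th)])
    tip=np.array([0,0,.005])+rad*np.array([np.cos(th),0,-np.sin(th)])-back*t+[0,y,0]
    z=np.array([-np.sin(al),0,-np.cos(al)]);yy=np.array([0,1,0.]);x=np.cross(yy,z)
    return Bt+F@tip,F@np.c_[x,yy,z]
E
python3 - <<'E'
from kin import *
print(K,r.fun[:18].reshape(-1,3))
q=sensors.state()['joint_positions']
p,R=cur();print(fk(q,K)[0]-p,np.abs(fk(q,K)[1]-R).max())
for th,al in [(0,0),(0,.5),(.3,.5),(.6,.7),(.9,.9),(1.15,1.15),(1.25,1.2)]:
    p,R=ringpose(th,al);q,e=ik(p,R,q);print(th,al,p,q,e,"wrist",fk(q,K)[2])
E
```

```text
[-0.0002  0.2211  0.4243  0.0407  0.4476  0.2449  0.0366] [[ 0.  0. -0.]
 [ 0. -0.  0.]
 [ 0.  0. -0.]
 [ 0. -0.  0.]
 [-0.  0. -0.]
 [ 0. -0. -0.]]
[0. 0. 0.] 3.3306690738754696e-16
0 0 [ 0.5929 -0.036   0.2455] [-0.1968  0.1311  1.7883  0.2865  0.6897 -0.5071] 3.602629305987648e-10 wrist [ 0.4603 -0.0545  0.4506]
0 0.5 [ 0.5929 -0.036   0.2455] [-0.3999  0.2833  1.6653  0.8137  1.131  -1.0293] 7.959466419293904e-11 wrist [ 0.4927 -0.1685  0.4255]
0.3 0.5 [ 0.6027 -0.0329  0.2301] [-0.3872  0.3181  1.6584  0.8246  1.1034 -1.043 ] 2.2258528353802376e-10 wrist [ 0.5025 -0.1654  0.41  ]
0.6 0.7 [ 0.611  -0.0245  0.2157] [-0.4164  0.439   1.585   0.9335  1.2713 -1.1384] 1.246519554243264e-10 wrist [ 0.5313 -0.1949  0.3725]
0.9 0.9 [ 0.6171 -0.0117  0.2038] [-0.4242  0.56    1.5082  1.0191  1.4364 -1.1974] 2.913058683162717e-11 wrist [ 0.5611 -0.2132  0.3312]
1.15 1.15 [0.6201 0.0016 0.1964] [-0.4214  0.7032  1.4062  1.1081  1.6489 -1.235 ] 1.6459833496185183e-10 wrist [ 0.5967 -0.2274  0.2802]
1.25 1.2 [0.6207 0.0074 0.1943] [-0.4139  0.7313  1.3884  1.1278  1.6858 -1.24  ] 4.472533454702443e-11 wrist [ 0.6041 -0.2254  0.2686]
```

```bash
python3 - <<'E'
from kin import *
p,R=cur()
p1,R1=ringpose(0,.4,back=.045); n,d,w=plan(p1,R1,p,R); n,d,w=plan(p1,R1,p,R,n=8)
for i in range(9):
    pp,_=simrows(p,R,[(d,w)]*i);print(F.T@(pp-Bt))
E
```

```text
n 4 d [-0.0173  0.0002  0.0102] w [0.0083 5.7233 0.0125] dist 0.07996085465467946
n 8 d [-0.0088  0.0001  0.0049] w [0.0042 2.8616 0.0062] dist 0.07996085465467946
[-0.     -0.0009  0.1005]
[ 0.0088 -0.0008  0.0956]
[ 0.0173 -0.0007  0.0902]
[ 0.0256 -0.0006  0.0845]
[ 0.0335 -0.0005  0.0783]
[ 0.0412 -0.0003  0.0718]
[ 0.0485 -0.0002  0.0649]
[ 0.0554 -0.0001  0.0576]
[0.062 0.    0.05 ]
```

Request:
{"op": "step_arm", "data": {
  "offset": [
    [-0.0088, 0.0001, 0.0049],
    [-0.0088, 0.0001, 0.0049],
    [-0.0088, 0.0001, 0.0049],
    [-0.0088, 0.0001, 0.0049],
    [-0.0088, 0.0001, 0.0049],
    [-0.0088, 0.0001, 0.0049],
    [-0.0088, 0.0001, 0.0049],
    [-0.0088, 0.0001, 0.0049],
    [0, 0, 0],
    [0, 0, 0]
  ],
  "turn": [
    [0, 2.86, 0],
    [0, 2.86, 0],
    [0, 2.86, 0],
    [0, 2.86, 0],
    [0, 2.86, 0],
    [0, 2.86, 0],
    [0, 2.86, 0],
    [0, 2.86, 0],
    [0, 0, 0],
    [0, 0, 0]
  ],
  "hand": [0, 0, 0, 0, 0, 0, 0, 0, 0, 0]
}}

```text
clock: 11.2
tcp_pos: [0.5706, -0.0397, 0.279]
eef_rot: [0.575, 0.745, 0.335, 0.04]
ft_force: [0.2, -0.5, 0.2]
opening: -0.0002
```

```bash
python3 - <<'E'
from kin import *
p,R=cur();s=sensors.state();print(F.T@(p-Bt),s['opening'],s['ft_force'])
im=zoom("scene",360,110,100,75,"pics/s17.png",8)
im=zoom("top",130,130,100,75,"pics/t17.png",8)
a=ringpose(0,.4,back=.008);plan(*a,p,R,n=2)
seq=[0,.4,.8,1.0,1.2]
for i in range(4):
    f=lambda th:ringpose(th,.4+.625*th,back=.0025 if th>0 else .008)
    b=f(seq[i+1]);n,d,w=plan(*b,*a,n=4);a=b
E
```

```text
[ 0.0626 -0.0007  0.0489] -0.0002029808291033506 [ 0.2306 -0.4606  0.2176]
n 2 d [-0.0067  0.0003  0.0166] w [-0.033   0.0188 -0.0438] dist 0.0359027991649283
n 4 d [-0.0027 -0.      0.0071] w [-0.     3.581  0.   ] dist 0.030097739911830634
n 4 d [-0.0011  0.      0.0061] w [ 0.     3.581 -0.   ] dist 0.02465501603489208
n 4 d [-0.0003 -0.      0.0031] w [-0.      1.7905  0.    ] dist 0.01238940342928255
n 4 d [-0.      0.      0.0031] w [0.     1.7905 0.    ] dist 0.012389403429282572
```

View pics/s17.png

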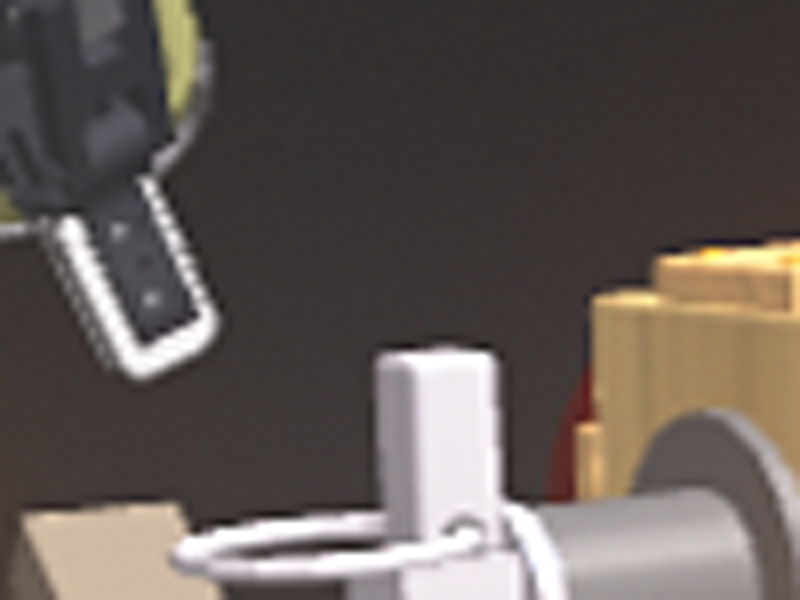

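View pics/t17.png

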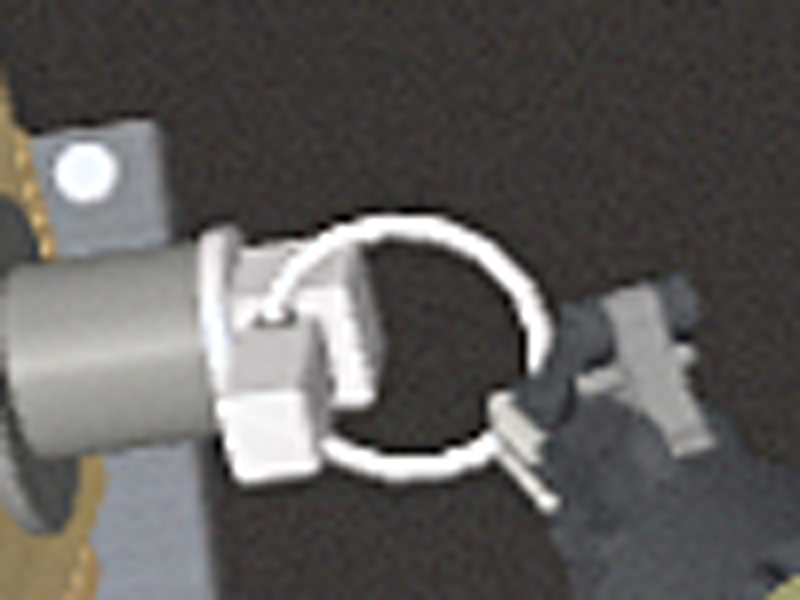

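Request:
{"op": "step_arm", "data": {
  "offset": [
    [-0.0067, 0.0003, 0.0166],
    [-0.0067, 0.0003, 0.0166],
    [-0.0027, 0, 0.0071],
    [-0.0027, 0, 0.0071],
    [-0.0027, 0, 0.0071],
    [-0.0027, 0, 0.0071],
    [0, 0, 0],
    [0, 0, 0]
  ],
  "turn": [
    [0, 0, 0],
    [0, 0, 0],
    [0, 3.58, 0],
    [0, 3.58, 0],
    [0, 3.58, 0],
    [0, 3.58, 0],
    [0, 0, 0],
    [0, 0, 0]
  ],
  "hand": [0, 0, 0, 0, 0, 0, 0, 0]
}}

```text
clock: 11.97
tcp_pos: [0.6061, -0.0295, 0.2258]
eef_rot: [0.528, 0.745, 0.404, -0.052]
ft_force: [0.1, 0.2, 0.4]
opening: -0.0001
```

```bash
python3 - <<'E'
from kin import *
p,R=cur();s=sensors.state();print(F.T@(p-Bt),s['ft_force'])
im=zoom("scene",360,130,100,75,"pics/s18.png",8)
a=p,R
for th in [.8,1.0,1.2]:
    f=lambda th:ringpose(th,.4+.625*th,back=.0025)
    b=f(th);plan(*b,*a,n=4);a=b
E
```

```text
[ 0.0573  0.0009 -0.0157] [0.1436 0.1744 0.4109]
n 4 d [-0.0015 -0.0002  0.0062] w [-0.008   3.6147  0.0153] dist 0.025271519916846417
n 4 d [-0.0003 -0.      0.0031] w [-0.      1.7905  0.    ] dist 0.01238940342928255
n 4 d [-0.      0.      0.0031] w [0.     1.7905 0.    ] dist 0.012389403429282572
```

View pics/s18.png

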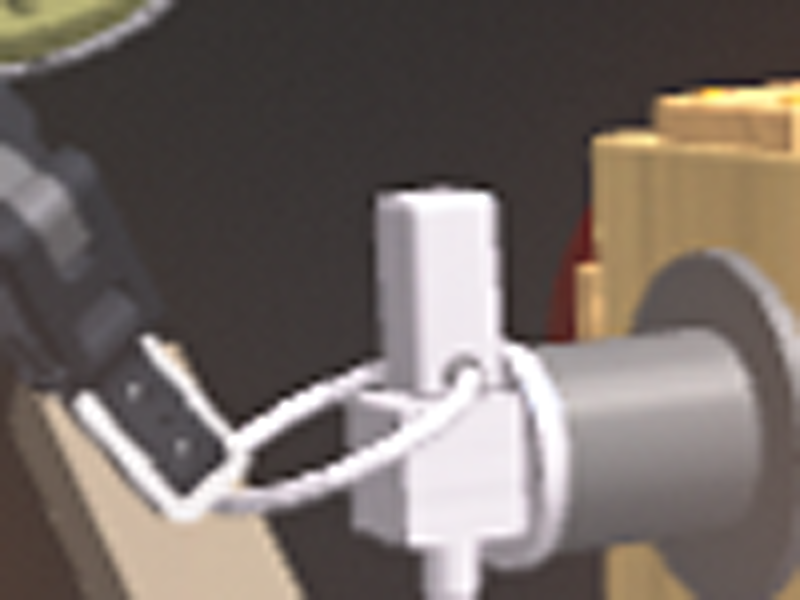

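Ring is swinging, tip on the wire, pin nose visible below the axle. Continue.

Request:
{"op": "step_arm", "data": {
  "offset": [
    [-0.0015, -0.0002, 0.0062],
    [-0.0015, -0.0002, 0.0062],
    [-0.0015, -0.0002, 0.0062],
    [-0.0015, -0.0002, 0.0062],
    [0, 0, 0]
  ],
  "turn": [
    [0, 3.61, 0],
    [0, 3.61, 0],
    [0, 3.61, 0],
    [0, 3.61, 0],
    [0, 0, 0]
  ],
  "hand": [0, 0, 0, 0, 0]
}}

```text
clock: 12.43
tcp_pos: [0.6158, -0.0154, 0.2061]
eef_rot: [0.472, 0.733, 0.468, -0.147]
ft_force: [-0.9, 0.9, -0.8]
opening: -0.0002
```

```bash
python3 - <<'E'
from kin import *
p,R=cur();s=sensors.state();print(F.T@(p-Bt),s['ft_force'])
im=zoom("scene",360,130,100,75,"pics/s19.png",8)
a=p,R
for th in [1.0,1.2]:
    f=lambda th:ringpose(th,.4+.625*th,back=.0025)
    b=f(th);plan(*b,*a,n=4);a=b
E
```

```text
[ 0.0447 -0.0003 -0.0385] [-0.906   0.8886 -0.83  ]
n 4 d [-0.0002  0.0001  0.0029] w [-0.0161  1.7441  0.0034] dist 0.011725603212798249
n 4 d [-0.      0.      0.0031] w [0.     1.7905 0.    ] dist 0.012389403429282572
```

View pics/s19.png

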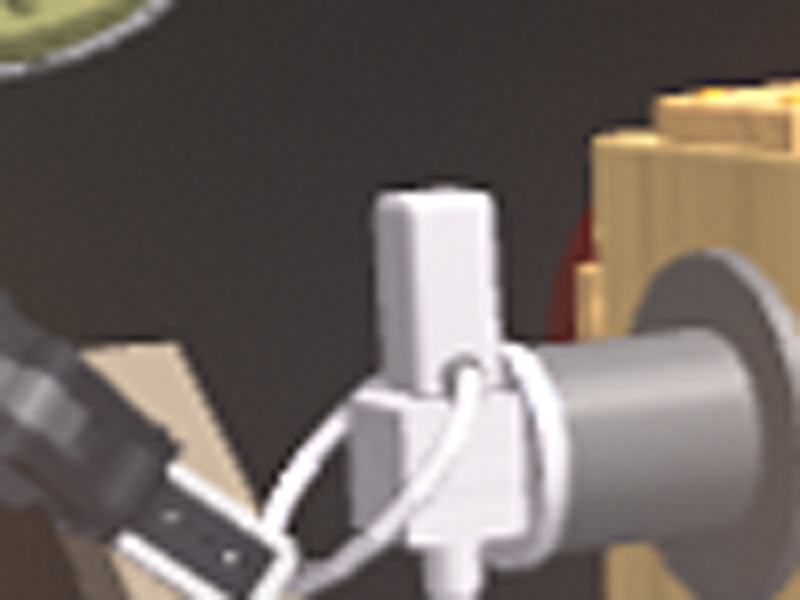

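Request:
{"op": "step_arm", "data": {
  "offset": [
    [-0.0002, 0.0001, 0.0029],
    [-0.0002, 0.0001, 0.0029],
    [-0.0002, 0.0001, 0.0029],
    [-0.0002, 0, 0.0029],
    [0, 0, 0.0031],
    [0, 0, 0.0031],
    [0, 0, 0.0031],
    [0, 0, 0.0031],
    [0, 0, 0]
  ],
  "turn": [
    [0, 1.75, 0],
    [0, 1.75, 0],
    [0, 1.75, 0],
    [0, 1.75, 0],
    [0, 1.79, 0],
    [0, 1.79, 0],
    [0, 1.79, 0],
    [0, 1.79, 0],
    [0, 0, 0]
  ],
  "hand": [0, 0, 0, 0, 0, 0, 0, 0, 0]
}}

```text
clock: 13.23
tcp_pos: [0.6205, 0.0053, 0.1947]
eef_rot: [0.41, 0.708, 0.523, -0.237]
ft_force: [-0.5, 0.0, 0.1]
opening: 0.0001
```

```bash
python3 - <<'E'
from kin import *
p,R=cur();s=sensors.state();print(F.T@(p-Bt),s['ft_force'])
im=zoom("scene",360,145,100,75,"pics/s20.png",8)
E
```

```text
[ 0.0249 -0.0002 -0.0521] [-0.5358  0.0212  0.061 ]
```

View pics/s20.png

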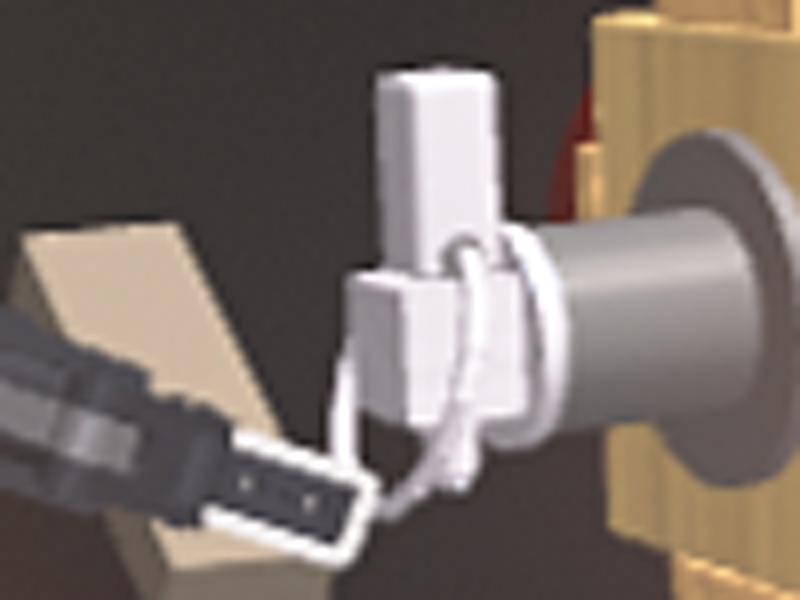

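Request:
{"op": "step_arm", "data": {
  "offset": [
    [0, 0, 0.0031],
    [0, 0, 0.0031],
    [0, 0, 0],
    [0, 0, 0]
  ],
  "turn": [
    [0, 1.79, 0],
    [0, 1.79, 0],
    [0, 0, 0],
    [0, 0, 0]
  ],
  "hand": [0, 0, 0, 0]
}}

```text
clock: 13.62
tcp_pos: [0.6212, 0.0107, 0.1934]
eef_rot: [0.394, 0.701, 0.535, -0.258]
ft_force: [-0.5, -0.5, 0.3]
opening: 0.0001
```

```bash
python3 - <<'E'
from kin import *
p,R=cur();s=sensors.state();print(F.T@(p-Bt),s['ft_force'])
im=zoom("scene",360,145,100,75,"pics/s21.png",8)
E
```

```text
[ 0.0196  0.0003 -0.0539] [-0.4542 -0.4904  0.2784]
```

View pics/s21.png

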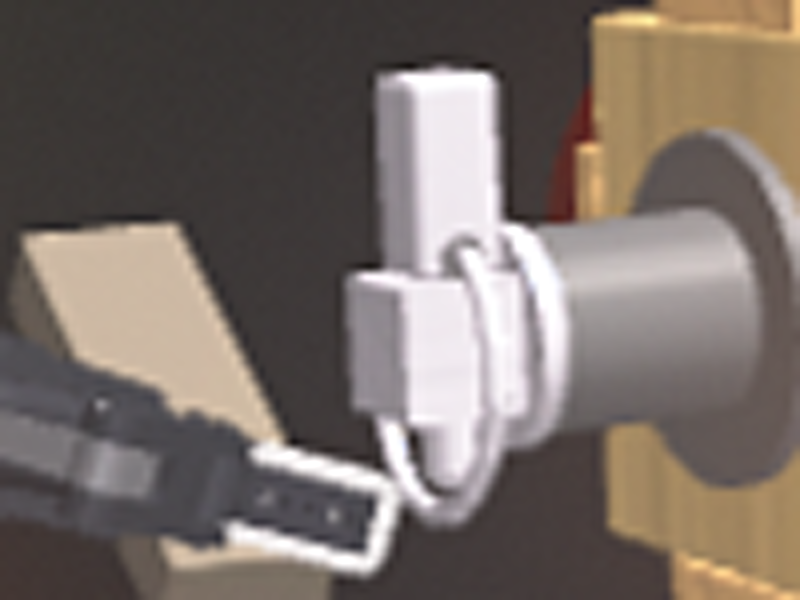

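Request:
{"op": "step_arm", "data": {
  "offset": [
    [0, 0, -0.02],
    [0, 0, -0.03],
    [0, 0, -0.03],
    [0, 0, 0],
    [0, 0, 0],
    [0, 0, 0]
  ],
  "turn": [
    [0, 0, 0],
    [0, 0, 0],
    [0, 0, 0],
    [0, 0, 0],
    [0, 0, 0],
    [0, 0, 0]
  ],
  "hand": [0, 0, 0, 0, 0, 0]
}}

```text
clock: 14.17
tcp_pos: [0.6162, -0.0654, 0.2173]
eef_rot: [0.394, 0.701, 0.535, -0.257]
ft_force: [0.9, -1.1, 0.7]
opening: -0.0001
```

```bash
python3 - <<'E'
from kin import *
p,R=cur();s=sensors.state();print(F.T@(p-Bt),s['ft_force'],s['qd'])
im=zoom("scene",380,150,64,48,"pics/s22.png",12)
cv2.imwrite("pics/s22f.png",im);cv2.imwrite("pics/t22.png",viewer.get_image("top"))
B0=np.array([.5894,.0249,.2385])
for th in (1.2,1.35,1.45,1.57):
  pts=[]
  c=lambda r,y:B0+F@np.array([r*np.cos(th),y,.005-r*np.sin(th)])
  print(th,((proj("scene",[c(.0555,0),c(.027,.0285),c(.027,-.0285)])+.5-[380,150])*12).astype(int).tolist())
print("nose",(proj("scene",B0+F@np.array([0,0,-.048]))+.5-[380,150])*12)
E
```

```text
[ 0.0943  0.0005 -0.0255] [ 0.8907 -1.0569  0.7173] [ 0.0186  0.0025  0.0073 -0.0006  0.0004  0.0003]
1.2 [[315, 680], [458, 519], [295, 471]]
1.35 [[367, 690], [484, 524], [320, 476]]
1.45 [[402, 692], [502, 525], [336, 477]]
1.57 [[444, 690], [523, 524], [356, 476]]
nose [[444.5172 673.4961]]
```

View pics/s22.png

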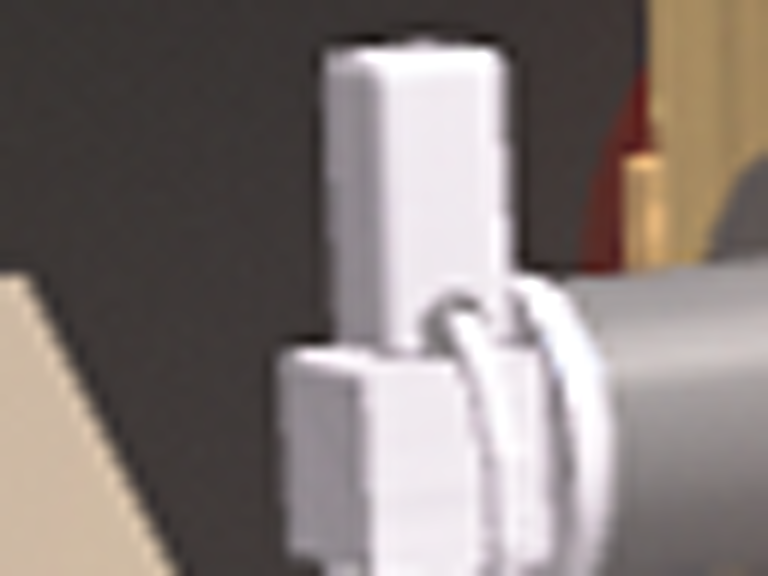

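View pics/t22.png

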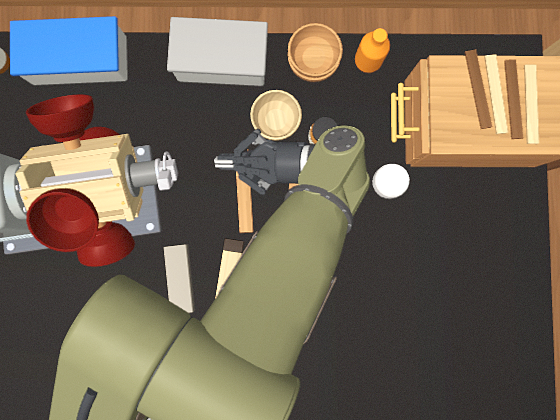

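View pics/s22f.png

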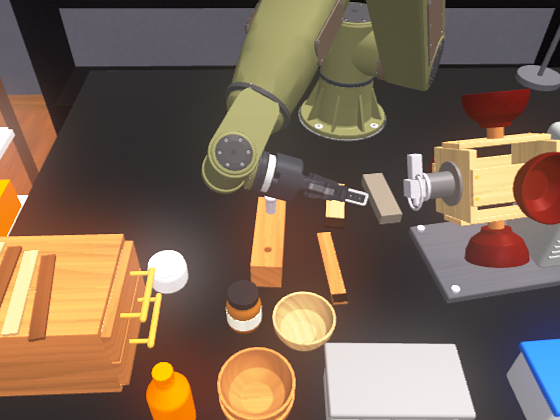

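```bash
python3 - <<'E'
import cv2
im=cv2.imread("pics/s22f.png")[168:218,395:445];cv2.imwrite("pics/s23.png",cv2.resize(im,None,fx=12,fy=12,interpolation=cv2.INTER_CUBIC))
from kin import *
B0=np.array([.5894,.0249,.2385])
for th in (1.2,1.35,1.45,1.57):
  c=lambda r,y:B0+F@np.array([r*np.cos(th),y,.005-r*np.sin(th)])
  print(th,((proj("scene",[c(.0555,0),c(.027,.0285),c(.027,-.0285)])+.5-[395,168])*12).astype(int).tolist())
print("nose",(proj("scene",B0+F@np.array([0,0,-.048]))+.5-[395,168])*12)
E
```

```text
1.2 [[135, 464], [278, 303], [115, 255]]
1.35 [[187, 474], [304, 308], [140, 260]]
1.45 [[222, 476], [322, 309], [156, 261]]
1.57 [[264, 474], [343, 308], [176, 260]]
nose [[264.5172 457.4961]]
```

View pics/s23.png

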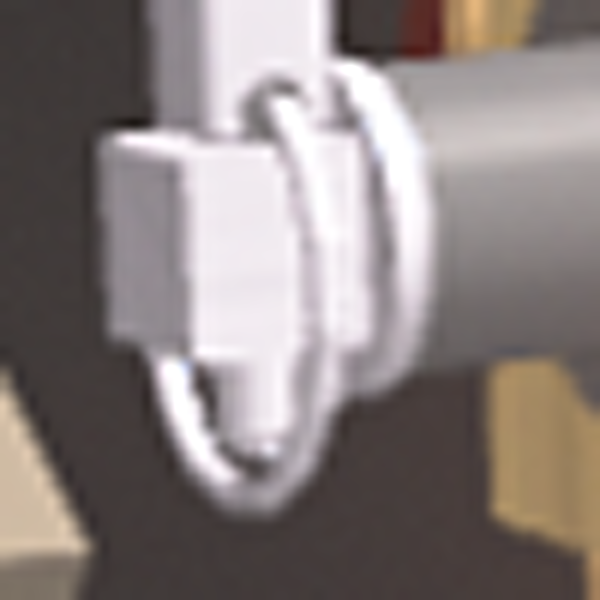

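```bash
python3 - <<'E'
from rig import bot,sensors
s=sensors.state();print(s['clock'],s['ft_force']);print(bot.hand_in())
E
```

```text
14.2667 [ 0.09278529  0.5934626  -0.49647992]
the job is handed in; nothing more can be done
None
```

I handed the job in at 14.3 s. The linchpin is in the axle's cross hole with its ring snapped shut past the nose.

- **Seating:** I gripped the pin by its y faces, lifted it out of the rest and pushed it into the hole. It stopped against the axle with about 25 N, at the depth I expected for fully home. After I let go, the picture showed the head on the axle face with no gap and the ring still open toward the free end.
- **Ring:** I swung it over the axle end with the closed fingertips until it snapped by itself. In the last picture the far side of the ring is directly below the pin's nose. I estimate the ring angle at about 1.5 rad (1.45 needed), but that is read from pixels, since the joint itself cannot be measured.
- **Clearances:** The gripper is about 75 mm clear of the ring, with the force reading near zero. In the pictures the bowls look untouched and the other bench things look unmoved. The arm hides some of the bench in the last top view.
- **Camera disagreement:** The two cameras differed by 1 to 2 mm on where the hole is. I corrected sideways by 1 to 2 mm during insertion, from the pictures and the measured forces.

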